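# Zero the nut grinder, fit its bayonet lid and hold it at the pulse position

## Task

Get the nut grinder ready for a pulse: first turn its small pointer knob back to the white zero mark, then set the loose black lid all the way down into the grinder's steel mouth, its two lugs through the two gaps. Twist the lid clockwise (seen from above) against its spring to the green halfway mark, never as far as the red lock mark, and finish while still gripping it there: the program ends holding the lid, and letting go is a failure. Leave the knob at zero and the other things on the worktop where they are.

Things in the scene. Friction and masses are not known exactly. Their poses are not given: they have to be found in the camera images.
- grinder: low cream grinder housing, fixed, 125 (x) x 270 (y) x 50 mm high; origin at the centre of its underside. On its deck (z = 50 mm): steel mouth at local y = -70 mm (robot's right), pointer knob at y = +75 mm. Marks on the mouth's top face, on two opposite sides: black at the gaps of the lip, green 0.66 rad clockwise of each gap (halfway), red 1.22 rad clockwise (lock)
- mouth (a point): centre of the steel collar's top face, 80 mm above the worktop; axes as the grinder. Collar: outside diameter 108 mm, inside 90 mm, 30 mm tall; a lip 8 mm thick at its top narrows the opening to 72 mm diameter, except for two gaps 21 mm wide, centred on local +x and -x, open out to the 90 mm wall
- drive_ring (a joint): turn of the sprung ring in the collar, pushed round by the lid's lugs, rad: 0 at rest, grows clockwise seen from above, end stop 1.2. Lid's clockwise turn from the gaps = this + 0.08 or so (free play). Halfway = about 0.6; from 1.0 on it counts as locked. The spring pushes back with 0.05 N m at 0, 0.11 N m at halfway, and turns the lid back if let go
- ring_center (a point): point on the drive ring's axis, 54 mm above the worktop; x and y axes turn with the ring, and agree with the grinder's at ring value 0
- coarseness_knob (a joint): pointer knob, rad: 0 = pointer at the long white zero mark (toward the grinder's local -x, the robot's side), grows clockwise seen from above; range -0.3 to 1.5, starts between 0.6 and 1.3; light friction (0.03 N m), stays where it is left
- knob_top (a point): centre of the top of the knob's grip, on its axis, 91.5 mm above the worktop; turns with the knob, local -x is the pointer's direction. The grip is an upright black bar 12 mm thick (local y), 44 mm long (local x), 36 mm tall below this point, on a round foot 48 mm across; white line on the pointer half
- lid: loose upright lid, 0.12 kg, 65 mm tall; origin: centre of underside, z up. Grey plug 66 mm diameter, 0-24 mm up, with lugs at local +x and -x (14 mm wide, out to 42 mm radius, 2-12 mm up); black flange 87 mm diameter, 24-29 mm; grip bar 56 (x) x 14 (y) mm, 29-65 mm. White strokes on the flange show the lugs. Either way round fits. Fully down, the origin is 24 mm below mouth
- ramekin: bystander: cream ramekin, 82 mm across, 48 mm tall; origin at the centre of its underside
- cake_slice: bystander: cake knife with wooden handle, lying, 42 x 268 (local y) x 16 mm; origin at the centre of the underside
- order_pad: bystander: paper pad lying flat, 130 x 85 x 16 mm; origin at the centre of the underside
- sugar_shaker: bystander: white shaker, 67 mm across, 114 mm tall, upright; origin at the centre of its underside
- pastry_brush: bystander: pastry brush with wooden handle, lying, 34 x 205 (local y) x 12 mm; origin at the centre of the underside

How it is judged:
By the outcome, as a careful person would: the job done as asked, in the order asked, and still so for the second after the job is handed in, while the arm keeps its last pose, push and grip.
It also fails if it takes over 69 s, if anything falls off the work surface, if the arm or the gripper's body presses on something with over 40 N, if the wrist force passes 120 N, or if a joint passes its speed limit or range.

## Robot

A 7-joint arm with a two-finger parallel gripper is mounted at the origin on a cart in front of the work surface, level with it; the furniture and walls round the work are solid. World frame = base frame: x ahead of the robot, y to its left, z up, the work surface at z = 0. Lengths are in m, angles in rad, forces in N, time in s.
With the tool pointing down it reaches from about 0.4 to 0.85 m from the base axis. Payload 4.5 kg.
Tool frame: the origin (TCP) lies on the mounting face of the last link; the fingertips stand 166 mm ahead of it and the grasp point (between the pads) lies 147 mm ahead of it; y points along the fingers, z is the direction in which the jaws open and shut, and the axes are right-handed (so a half turn about y gives the same grasp; the last joint's range is limited). The gripper opens to 88 mm and grips with 3 to 60 N. Pads are 18 mm wide; open, the fingers measure 123 mm over their backs; the gripper's body (75 mm by 187 mm) begins 45 mm behind the grasp point.
Start: joints at [-1.269, 0.689, -0.195, 1.565, 0.157, 0.902, -0.215], TCP at [0.165, 0.603, 0.405] pointing down, gripper open.
Joint ranges: [-3.01, 3.01], [-0.46, 2.08], [-1.47, 1.51], [0.13, 2.56], [-1, 4.14], [0.04, 2.09], [-2.66, 2.66]. Speed limits (rad/s): [2.57, 2.57, 3.14, 3.14, 3.14, 3.14, 3.14].

## Interface

Orientations are given as a unit quaternion [x, y, z, w].
In Python, from plant import r gives the robot as it stands.
- The arm moves only by the tool arm_command, never from a script. Its argument "deltas" is a list of rows, each an object of numbers: "dx", "dy", "dz": the shift along the tool's x, y, z each as a share of 1000 mm, from -1 to 1; "wx", "wy", "wz": the turn, a rotation vector about the tool's x, y, z each as a share of 45 degrees, from -1 to 1. In form: [{"dx": .., "dy": .., "dz": .., "wx": .., "wy": .., "wz": ..}, ...]. A call has exactly 5 rows; each row is the pose to reach, as a shift and turn from the pose commanded when the call began, along the tool's axes at that moment; what a row does not reach only later rows make up. A row lasts 1/10 s, in which the tool goes at most 50 mm and 8.59 degrees, less where a joint would pass 70% of its speed; a pose out of reach is approached as far as the arm can. A call with a number of a shift or a turn outside -1 to 1 is refused whole. A call with a gripper value outside its range is refused whole. "claw" is the opening, from -1 (shut) to 1 (fully open), set as the call begins (left out, the last holds). The fingers move at their own pace and stop on an object; "grip_force" is the grip in N (left out, the last holds). Time passes only in rows, so rows that repeat a pose let the fingers close, or fill a call up. It gives the time, the measured TCP pose, the force and the opening at its end, in the units of the state.
- r.get_state(): the state, without advancing time (a new reading comes with each control period).
- r.snapshot(name): name is "scene" or "top"; returns the picture (400x640x3 uint8, red, green, blue); there is no depth.
- r.get_calibration(name): a dict with "vertical_fov" (degrees; the focal length in pixels is half the picture's height over the tangent of half this angle, whatever the lens; pixels are square), "cx", "cy" (the principal point, pixels), "R" (3x3) and "t" (3): a world point X has camera coordinates R X + t. Camera axes: x right, y down, z forward; pixel columns grow to the right and rows downward; lengths in m; the calibration is good to about 2 mm. A picture is of the moment at which its call begins. get_calibration takes no time and is no camera call.
- r.finish_job(): hands the job in, once; it reports no verdict.
The state is a dict: "clock": time; "q": joint angles; "qd": joint speeds; "joint_torque": joint torques, N m; "tool_pos": TCP position; "eef_rot": TCP orientation; "contact_force": force on the tool from outside, world axes, zero at the start; "moment": the same for the moment, N m; "opening": opening from 0.0 (shut) to 1.0 (fully open).
Only numpy, scipy, OpenCV 4.12 (cv2) and the standard library are available. Lean on these libraries where they do the work, as an engineer would, in place of code of your own. Each camera call takes 0.05 s, during which the arm holds its last target.

## Working session

There is one attempt and no reset: what is moved stays moved. The work goes in short steps, Python scripts to look and compute and a tool call to move; the robot and the scene stay as the last step left them, time stands still between calls to the robot, and variables do not carry over. Pictures are saved under pics/ and viewed, and the job is handed in when it is done.

Besides the shell and the picture viewer there is one more tool, called after "Call:" by a JSON object that holds its "op" and its "data", one argument or row to a line. arm_command: Moves the arm, as the interface text tells. Shift numbers are shares of 1000 mm and turn numbers shares of 45 degrees, none past 1 either way. Its arguments: {"type":"object","properties":{"deltas":{"type":"array","items":{"type":"object","properties":{"dx":{"type":"number","minimum":-1,"maximum":1},"dy":{"type":"number","minimum":-1,"maximum":1},"dz":{"type":"number","minimum":-1,"maximum":1},"wx":{"type":"number","minimum":-1,"maximum":1},"wy":{"type":"number","minimum":-1,"maximum":1},"wz":{"type":"number","minimum":-1,"maximum":1}}}},"claw":{"type":"number"},"grip_force":{"type":"number"}},"required":["deltas"]}

```bash
mkdir -p pics; ls; python3 - <<'E'
from plant import r
import cv2
for n in("scene","top"):
    im=r.snapshot(n); cv2.imwrite(f"pics/{n}0.png",im[:,:,::-1])
    print(n,r.get_calibration(n))
print(r.get_state())
E
```

```text
pics
scene {'vertical_fov': 44.76306758950368, 'cx': 319.1634908143625, 'cy': 191.59420356771764, 'R': array([[ 6.26915295e-01, -7.79087423e-01,  1.76089849e-05],
       [-6.06867857e-01, -4.88347999e-01, -6.27078652e-01],
       [ 4.88557690e-01,  3.93114512e-01, -7.78955944e-01]]), 't': array([-0.37015933,  0.40173163,  1.50689491])}
top {'vertical_fov': 43.1041918648396, 'cx': 316.8863135733229, 'cy': 209.15246396467833, 'R': array([[-0.27307599, -0.96183893,  0.01718665],
       [-0.75973067,  0.20466713, -0.61718771],
       [ 0.59011763, -0.18159637, -0.78662821]]), 't': array([0.13943968, 0.5125295 , 2.04603596])}
{'clock': 0.1, 'q': array([-1.26917475,  0.68988691, -0.19456206,  1.56620632,  0.15732197,
        0.90251363, -0.21512537]), 'qd': array([ 1.68875724e-03, -5.37409843e-04, -1.10875204e-05, -2.36997469e-03,
       -4.18917668e-05, -1.63734936e-04, -1.43306531e-03]), 'joint_torque': array([-4.14838243e-03, -5.28496027e+01, -1.27164379e+00, -1.53837401e+01,
       -5.25308470e-02,  1.99674789e-03,  4.61638604e-05]), 'tool_pos': array([0.16532646, 0.60244074, 0.40400832]), 'eef_rot': array([ 0.70135139, -0.09441133,  0.09433653, -0.7002095 ]), 'contact_force': array([ 0.29981927,  0.53844984, -0.21482808]), 'moment': array([-0.01070559,  0.02947343, -0.01194462]), 'opening': 1.0041835590887407}
```

View pics/scene0.png

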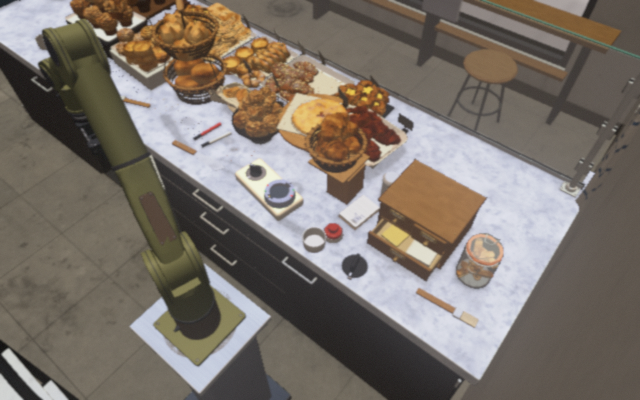

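View pics/top0.png

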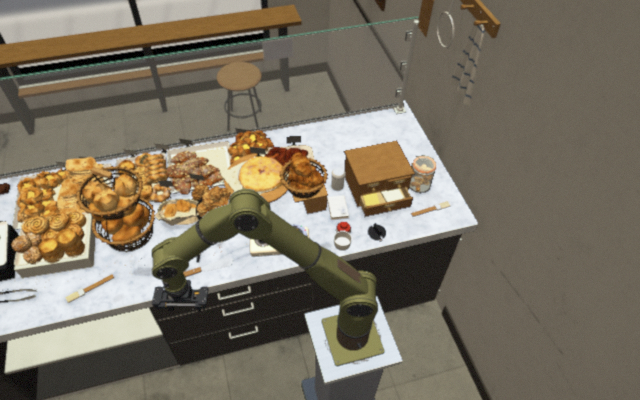

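```bash
cat > h.py <<'E'
import numpy as np, cv2
from plant import r
def K(n):
    c=r.get_calibration(n); f=200/np.tan(np.radians(c['vertical_fov'])/2); return c,f
def proj(n,X):
    c,f=K(n); p=c['R']@np.array(X,float)+c['t']; return np.array([c['cx']+f*p[0]/p[2],c['cy']+f*p[1]/p[2]])
def ray(n,u,v):
    c,f=K(n); d=c['R'].T@np.array([(u-c['cx'])/f,(v-c['cy'])/f,1]); o=-c['R'].T@c['t']; return o,d
def onz(n,u,v,z):
    o,d=ray(n,u,v); return o+d*(z-o[2])/d[2]
def crop(im,x,y,w,h,s,name):
    cv2.imwrite(name,cv2.resize(im[y:y+h,x:x+w,::-1],None,fx=s,fy=s,interpolation=cv2.INTER_CUBIC))
E
python3 - <<'E'
import cv2
from h import *
im=cv2.imread("pics/scene0.png")[:,:,::-1]
crop(im,225,150,90,75,8,"pics/s_gr.png")
crop(im,295,215,90,75,8,"pics/s_lid.png")
im=cv2.imread("pics/top0.png")[:,:,::-1]
crop(im,320,150,140,100,5,"pics/t_lid.png")
E
```

```text
(no output)
```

View pics/s_gr.png

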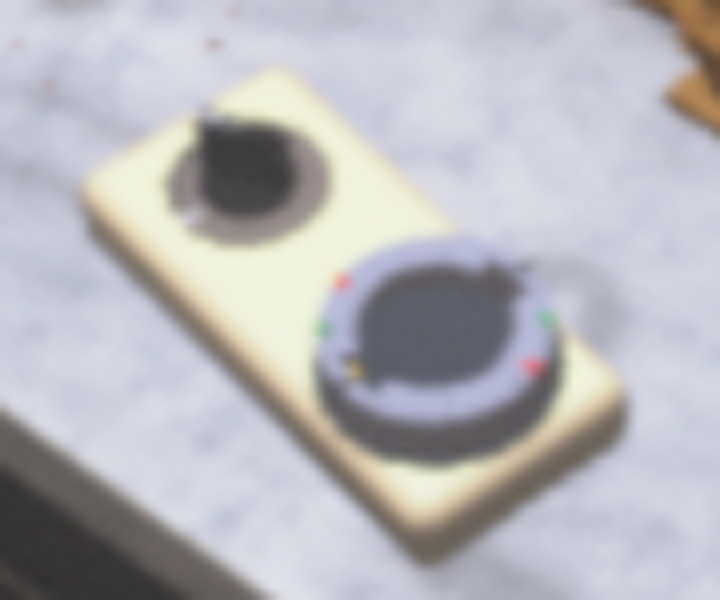

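View pics/s_lid.png

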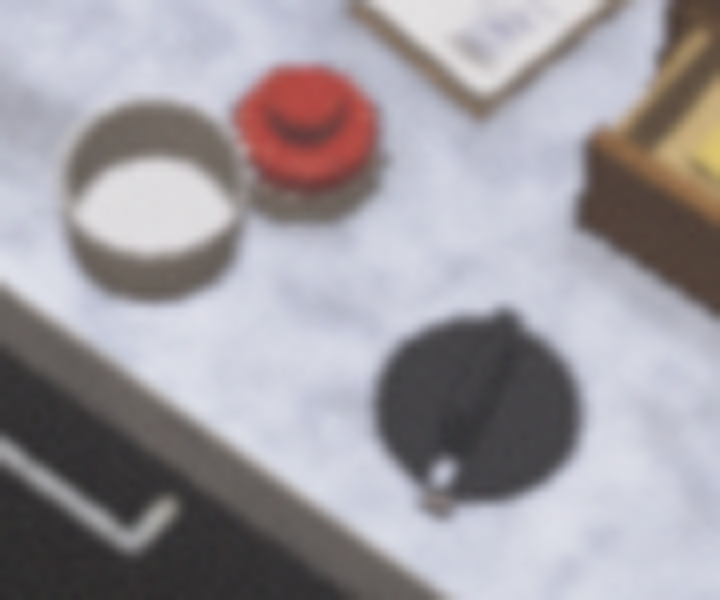

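View pics/t_lid.png

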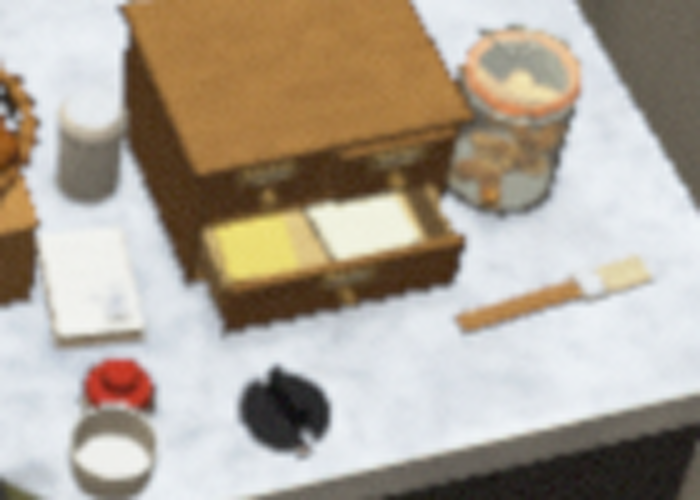

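```bash
python3 - <<'E'
import cv2
from h import *
im=cv2.imread("pics/scene0.png")[:,:,::-1].astype(int)
R,G,B=im[...,0],im[...,1],im[...,2]
def blobs(m,x0,y0,x1,y1,mn=1):
    mm=np.zeros(m.shape,np.uint8); mm[y0:y1,x0:x1]=m[y0:y1,x0:x1]
    n,l,s,c=cv2.connectedComponentsWithStats(mm)
    return [(s[i][4],c[i].round(2)) for i in range(1,n) if s[i][4]>=mn],mm
wcen=lambda w,x0,y0,x1,y1:None
# weighted centroids
def wc(w,cx,cy,rad=3):
    ys,xs=np.mgrid[int(cy)-rad:int(cy)+rad+1,int(cx)-rad:int(cx)+rad+1]; ww=np.clip(w[ys,xs],0,None); return (ww*xs).sum()/ww.sum(),(ww*ys).sum()/ww.sum(),ww.sum()
px=lambda a,b:(225+a/8-.5,150+b/8-.5)
P={}
for k,(a,b),w in [("r1",(343,283),R-(G+B)/2-12),("r2",(533,367),R-(G+B)/2-12),("g1",(324,327),G-R-0),("g2",(548,319),G-R-0)]:
    u,v,s=wc(w,*np.round(px(a,b))); X=onz("scene",u,v,.08); P[k]=X; print(k,round(u,2),round(v,2),s,X.round(4))
c=(P['r1']+P['r2'])/2; cg=(P['g1']+P['g2'])/2; print("cent",c,cg)
for k in P: d=P[k]-(c+cg)/2; print(k,np.hypot(d[0],d[1]),np.arctan2(d[1],d[0]))
np.set_printoptions(linewidth=200)
print((B-R)[176:206,262:298])
E
```

```text
r1 267.07 184.63 149.5 [0.4912 0.1608 0.08  ]
r2 291.28 195.42 225.0 [0.5084 0.0605 0.08  ]
g1 264.98 190.42 280 [0.4668 0.1484 0.08  ]
g2 292.71 189.23 298 [0.5329 0.075  0.08  ]
cent [0.49981851 0.11063213 0.08      ] [0.49985301 0.11167265 0.08      ]
r1 0.05037144676204148 1.7420880724087797
r2 0.05139129175243536 -1.4036172681806756
g1 0.04978510544269626 2.2966420122752433
g2 0.04903499546449242 -0.830338803392362
[[-12 -15 -20 ...  12  14  14]
 [-16 -20 -27 ...  13  14  15]
 [-23 -28 -22 ...  14  16  16]
 ...
 [-24 -31 -42 ... -45 -44 -38]
 [-13 -25 -33 ... -38 -33 -26]
 [ -1 -14 -25 ... -30 -23 -19]]
```

```bash
python3 - <<'E'
import cv2
from h import *
from scipy.optimize import least_squares
def circ(P):
    s=least_squares(lambda p:np.hypot(P[:,0]-p[0],P[:,1]-p[1])-p[2],[*P.mean(0),.045],loss='soft_l1',f_scale=.001); return s.x,np.abs(s.fun).mean()
print(proj("scene",[.5258,.2538,.0915]),proj("scene",[.5258,.2538,.0555]))
for n,(x0,y0,x1,y1) in (("scene",(335,245,375,285)),("top",(362,218,392,245))):
    im=cv2.imread(f"pics/{n}0.png"); s=6
    big=cv2.resize(im[y0:y1,x0:x1],None,fx=s,fy=s,interpolation=cv2.INTER_CUBIC)
    g=cv2.cvtColor(big,cv2.COLOR_BGR2GRAY); m=(g<125).astype(np.uint8)
    cs,_=cv2.findContours(m,cv2.RETR_EXTERNAL,cv2.CHAIN_APPROX_NONE); c=max(cs,key=cv2.contourArea)[:,0,:]
    uv=np.c_[x0+(c[:,0]+.5)/s-.5,y0+(c[:,1]+.5)/s-.5]
    P=np.array([onz(n,u,v,.029)[:2] for u,v in uv])
    x,e=circ(P); 
    d=np.abs(np.hypot(*(P-x[:2]).T)-x[2]); x2,e2=circ(P[d<.003]); print(n,x.round(4),e,x2.round(4),e2,len(P),(d<.003).sum())
    k=cv2.drawContours(big.copy(),[c.reshape(-1,1,2)],-1,(0,255,0),1); cv2.imwrite(f"pics/lidc_{n}.png",cv2.resize(k,None,fx=3,fy=3) if n=="top" else cv2.resize(k,None,fx=2,fy=2))
# collar outer/inner
im=cv2.imread("pics/scene0.png"); x0,y0,x1,y1,s=258,174,300,212,6
big=cv2.resize(im[y0:y1,x0:x1],None,fx=s,fy=s,interpolation=cv2.INTER_CUBIC); b=big.astype(int)
m=((b[...,0]>b[...,2]-5)&(b.mean(2)>120)).astype(np.uint8)
cv2.imwrite("pics/mask.png",cv2.resize(m*255,None,fx=2,fy=2))
E
```

```text
[254.59906059 164.85339762] [255.59352071 171.28855265]
scene [ 0.4444 -0.2654  0.0423] 0.0011435490800543449 [ 0.4445 -0.2654  0.0421] 0.0005152680536542073 429 380
top [ 0.4425 -0.2655  0.0417] 0.0021592837245220766 [ 0.442  -0.2655  0.0418] 0.0010599209483225071 313 250
```

View pics/mask.png

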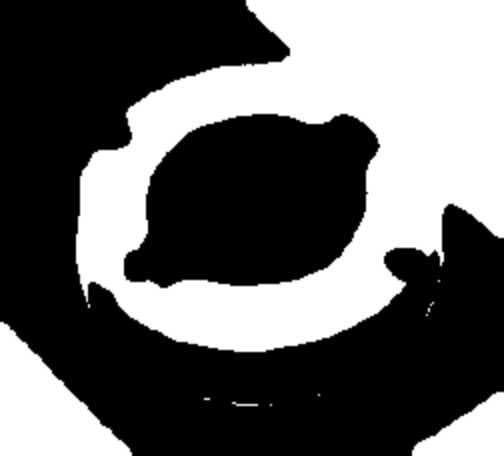

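View pics/lidc_scene.png

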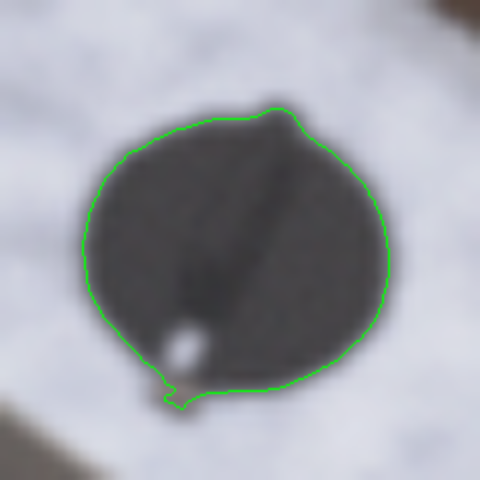

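View pics/lidc_top.png

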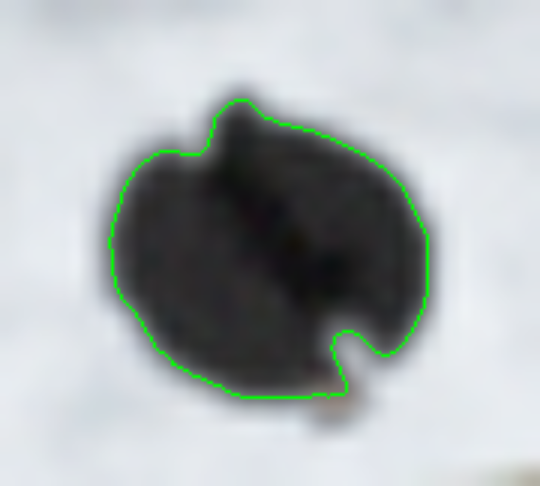

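```bash
python3 - <<'E'
from h import *
c=np.array([.4437,-.2654])
def a(n,u,v,z):
    d=onz(n,u,v,z)[:2]-c; print(n,z,d.round(4),np.hypot(*d).round(4),np.arctan2(d[1],d[0]).round(3),"mod pi",(np.arctan2(d[1],d[0])%np.pi).round(3))
a("scene",335+185.5/12-.5,245+345/12-.5,.029)
a("scene",335+178/12-.5,245+397/12-.5,.01)
a("scene",335+280/12-.5,245+112/12-.5,.065)
a("top",362+360/18-.5,218+350/18-.5,.029)
a("top",362+335/18-.5,218+405/18-.5,.01)
a("top",362+238/18-.5,218+102/18-.5,.065)
# knob
for (x,y,z) in [(248,165,.0915)]: print(onz("scene",225+x/8-.5,150+y/8-.5,z))
print(onz("scene",225+245/8-.5,150+183/8-.5,.0555), "foot")
kc=np.array([.5258,.2538])
for x,y,z in [(222,118,.0915),(196,215,.0555),(205,128,.0915),(285,150,.0915)]:
    d=onz("scene",225+x/8-.5,150+y/8-.5,z)[:2]-kc; print(d,np.hypot(*d),np.arctan2(d[1],d[0]))
# obstacles: drawer corner, basket etc
def tri(a,b):
    o1,d1=ray("scene",*a);o2,d2=ray("top",*b)
    s=np.linalg.lstsq(np.c_[d1,-d2],o2-o1,rcond=None)[0]; return (o1+d1*s[0]+o2+d2*s[1])/2, np.linalg.norm(o1+d1*s[0]-o2-d2*s[1])
S=lambda x,y:(295+x/8-.5,215+y/8-.5); T=lambda x,y:(320+x/5-.5,150+y/5-.5)
print("drawer front L top",tri(S(597,135),T(208,270)))
print("cab top front L",tri((382,212),T(200,172)), "front R", tri((457,243),T(468,118)))
print("ramekin",tri(S(155,100),T(113,410)))
print("red knob top",tri(S(308,85),T(120,362)))
E
```

```text
scene 0.029 [-0.0308 -0.006 ] 0.0314 -2.949 mod pi 0.193
scene 0.01 [-0.0358 -0.0084] 0.0368 -2.912 mod pi 0.229
scene 0.065 [0.0255 0.006 ] 0.0262 0.231 mod pi 0.231
top 0.029 [-0.0347 -0.0123] 0.0368 -2.8 mod pi 0.342
top 0.01 [-0.0372 -0.007 ] 0.0379 -2.956 mod pi 0.186
top 0.065 [0.0232 0.0037] 0.0235 0.16 mod pi 0.16
[0.50904409 0.23331739 0.0915    ]
[0.52077233 0.25143523 0.0555    ] foot
[-0.00326395  0.00883216] 0.009415968375984855 1.9247830795110787
[-0.03362741  0.00174086] 0.0336724444888067 3.0898696257113314
[-0.01266624  0.01063326] 0.01653782921781912 2.4432285410989634
[ 0.00054322 -0.02737479] 0.02738017539139134 -1.5509550840177433
drawer front L top (array([ 0.57293529, -0.23589429,  0.07272228]), np.float64(0.022701755423397394))
cab top front L (array([ 0.63081606, -0.24382687,  0.13721774]), np.float64(0.03431157553869064)) front R (array([ 0.6388921 , -0.50474959,  0.15766032]), np.float64(0.006858836105672619))
ramekin (array([ 0.4432867 , -0.09488869,  0.09531901]), np.float64(0.0038625746921855677))
red knob top (array([ 0.51005212, -0.12587085,  0.06443832]), np.float64(0.0023908494922779532))
```

```bash
python3 - <<'E'
import cv2
from h import *
im=cv2.imread("pics/scene0.png")[:,:,::-1]
crop(im,238,155,40,34,18,"pics/s_kn.png")
crop(im,280,120,200,160,4,"pics/s_c.png")
E
```

```text
(no output)
```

View pics/s_kn.png

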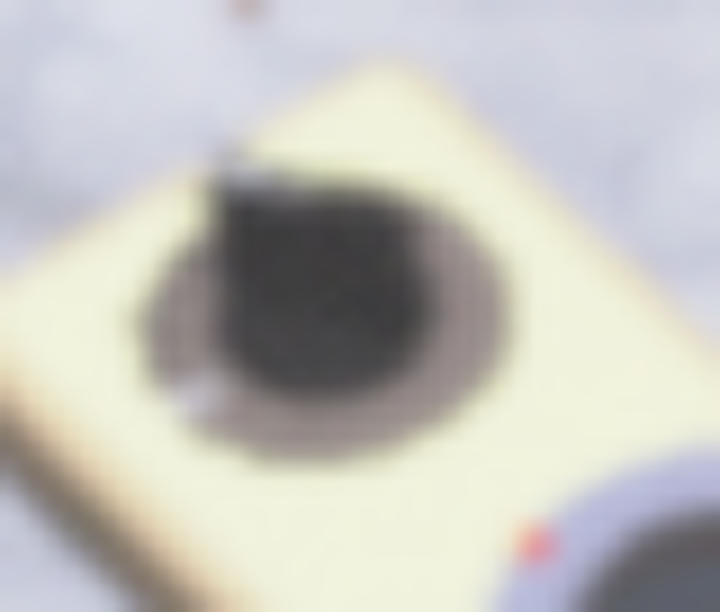

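View pics/s_c.png

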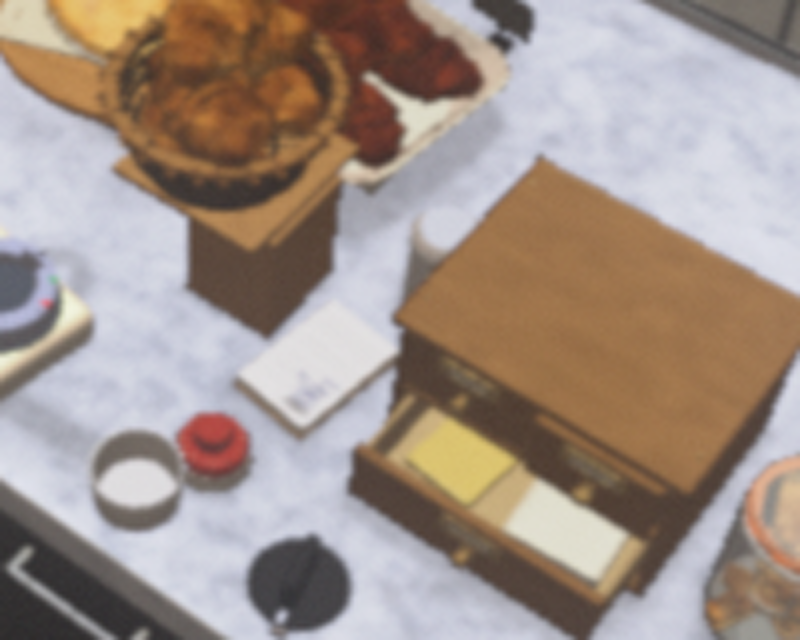

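```bash
python3 - <<'E'
import cv2
from h import *
from scipy.optimize import least_squares
def circ(P,r=None):
    f=(lambda p:np.hypot(P[:,0]-p[0],P[:,1]-p[1])-(r or p[2]))
    s=least_squares(f,[*P.mean(0),.045],loss='soft_l1',f_scale=.0007); return s.x,np.median(np.abs(s.fun))
im=cv2.imread("pics/scene0.png"); x0,y0,x1,y1,s=258,174,300,212,6
big=cv2.resize(im[y0:y1,x0:x1],None,fx=s,fy=s,interpolation=cv2.INTER_CUBIC); b=big.astype(int)
m=((b[...,0]>b[...,2]-5)&(b.mean(2)>130)).astype(np.uint8)
cs,h=cv2.findContours(m,cv2.RETR_CCOMP,cv2.CHAIN_APPROX_NONE)
holes=[c for c,hh in zip(cs,h[0]) if hh[3]>=0]; c=max(holes,key=cv2.contourArea)[:,0,:]
P=np.array([onz("scene",x0+(a+.5)/s-.5,y0+(bb+.5)/s-.5,.08)[:2] for a,bb in c])
ang=np.arctan2(P[:,1]-.111,P[:,0]-.4998)
rel=np.abs((ang+.18+np.pi/2)%np.pi-np.pi/2); k=rel>.5
print("inner",circ(P[k]),circ(P[k],.036))
# gaps direction: points with r>.040
d=P-[.4998,.111]; q=np.hypot(*d.T)
for sgn in (1,-1):
    kk=(~k)&(d[:,0]*sgn>0)&(q>.040); print("gap",sgn,d[kk].mean(0),np.arctan2(*(sgn*d[kk].mean(0))[::-1]))
# knob foot: grey ring vs cream (cream: R-B large)
x0,y0,x1,y1=240,158,272,186
big=cv2.resize(im[y0:y1,x0:x1],None,fx=s,fy=s,interpolation=cv2.INTER_CUBIC); b=big.astype(int)
print(big[80,30:190:8].tolist())
m=(b.mean(2)<190).astype(np.uint8)
cs,h=cv2.findContours(m,cv2.RETR_EXTERNAL,cv2.CHAIN_APPROX_NONE); c=max(cs,key=cv2.contourArea)[:,0,:]
v=y0+(c[:,1]+.5)/s-.5
uv=np.c_[x0+(c[:,0]+.5)/s-.5,v]
for z in(.05,.0555):
    P=np.array([onz("scene",a,bb,z)[:2] for a,bb in uv])
    k=(uv[:,1]>168)&(uv[:,1]<183)
    print("foot",z,circ(P[k]))
kk=(.5258,.2538)
d=onz("scene",249.8,163.7,.0915)[:2]-kk; print(d,np.arctan2(*d[::-1]))
# cream deck fit
hsv=cv2.cvtColor(im,cv2.COLOR_BGR2HSV); 
E
```

```text
inner (array([0.49881925, 0.11066564, 0.03429295]), np.float64(0.0002444005367109488)) (array([0.49798315, 0.1111337 , 0.045     ]), np.float64(0.0015496727472263903))
gap 1 [ 0.04126556 -0.00689442] -0.1655453762743915
gap -1 [-0.04388486  0.00645043] -0.14594021962555687
[[209, 236, 235], [167, 186, 188], [132, 133, 142], [126, 127, 135], [92, 92, 97], [68, 66, 66], [63, 61, 63], [65, 64, 65], [64, 63, 63], [63, 62, 62], [63, 61, 60], [64, 62, 64], [76, 75, 78], [113, 113, 122], [138, 138, 150], [143, 147, 157], [177, 200, 205], [219, 241, 239], [221, 242, 241], [221, 242, 241]]
foot 0.05 (array([0.52493213, 0.25363869, 0.03839015]), np.float64(0.00031178383013931443))
foot 0.0555 (array([0.52179303, 0.24988774, 0.03823661]), np.float64(0.0003107915818207768))
[-0.00696091  0.01778848] 1.943793824071943
```

```bash
cat >> h.py <<'E'
from scipy.spatial.transform import Rotation as Ro
def tgt(pos_grasp,jaw,sgn=1):
    """TCP pose for grasp point pos, jaw yaw (z axis), y down"""
    z=np.array([np.cos(jaw),np.sin(jaw),0]); y=np.array([0,0,-1.]); x=np.cross(y,z)
    return np.array(pos_grasp)+[0,0,.147], Ro.from_matrix(np.c_[x,y,z])
def delta(p,R,frm=None):
    if frm is None:
        s=r.get_state(); p0,R0=s['tool_pos'],Ro.from_quat(s['eef_rot'])
    else: p0,R0=frm
    d=R0.inv().apply(p-p0); w=(R0.inv()*R).as_rotvec()/np.radians(45)
    return d.round(4),w.round(4)
def st():
    s=r.get_state(); R=Ro.from_quat(s['eef_rot']); M=R.as_matrix()
    print("t",round(s['clock'],2),"tcp",s['tool_pos'].round(4),"grasp",(s['tool_pos']+.147*M[:,1]).round(4),"jaw",np.arctan2(M[1,2],M[0,2]).round(4),"y",M[:,1].round(4),"F",s['contact_force'].round(1),"Mo",s['moment'].round(2),"op",round(float(s['opening']),3),"q",s['q'].round(2))
E
python3 - <<'E'
from h import *
st()
print(onz("scene",346.5,203,0),onz("scene",327,191,0),onz("scene",360,195,0))
for j in (.373,.373-np.pi): print(j,delta(*tgt([.5255,.2537,.25],j)))
E
```

```text
t 0.1 tcp [0.1653 0.6024 0.404 ] grasp [0.1653 0.6022 0.257 ] jaw 1.3031 y [-3.0e-04 -1.6e-03 -1.0e+00] F [ 0.3  0.5 -0.2] Mo [-0.01  0.03 -0.01] op 1.004 q [-1.27  0.69 -0.19  1.57  0.16  0.9  -0.22]
[ 0.65505612 -0.07778593  0.        ] [0.65463671 0.01370977 0.        ] [ 0.71703588 -0.0945581   0.        ]
0.373 (array([ 0.4396,  0.0074, -0.241 ]), array([1.8000e-03, 1.1842e+00, 1.1000e-03]))
-2.768592653589793 (array([ 0.4396,  0.0074, -0.241 ]), array([ 1.3000e-03, -2.8158e+00, -2.2000e-03]))
```

Call:
{"op": "arm_command", "data": {
  "deltas": [
    {"dx": 0.044,"dy": 0.0,"dz": -0.024,"wy": 0.12},
    {"dx": 0.088,"dy": 0.0,"dz": -0.048,"wy": 0.24},
    {"dx": 0.132,"dy": 0.0,"dz": -0.072,"wy": 0.36},
    {"dx": 0.176,"dy": 0.0,"dz": -0.096,"wy": 0.48},
    {"dx": 0.22,"dy": 0.0,"dz": -0.12,"wy": 0.59}
  ]
}}

```text
invalid input at $.deltas[0]: expected keys dx, dy, dz, wx, wy, wz
```

```bash
python3 - <<'E'
from h import *
st()
print(delta(*tgt([.5255,.2537,.25],.373)))
E
```

```text
t 0.1 tcp [0.1653 0.6024 0.404 ] grasp [0.1653 0.6022 0.257 ] jaw 1.3031 y [-3.0e-04 -1.6e-03 -1.0e+00] F [ 0.3  0.5 -0.2] Mo [-0.01  0.03 -0.01] op 1.004 q [-1.27  0.69 -0.19  1.57  0.16  0.9  -0.22]
(array([ 0.4396,  0.0074, -0.241 ]), array([1.8000e-03, 1.1842e+00, 1.1000e-03]))
```

Call:
{"op": "arm_command", "data": {
  "deltas": [
    {"dx": 0.044,"dy": 0.0,"dz": -0.024,"wx": 0,"wy": 0.12,"wz": 0},
    {"dx": 0.088,"dy": 0.0,"dz": -0.048,"wx": 0,"wy": 0.24,"wz": 0},
    {"dx": 0.132,"dy": 0.0,"dz": -0.072,"wx": 0,"wy": 0.36,"wz": 0},
    {"dx": 0.176,"dy": 0.0,"dz": -0.096,"wx": 0,"wy": 0.48,"wz": 0},
    {"dx": 0.22,"dy": 0.0,"dz": -0.12,"wx": 0,"wy": 0.59,"wz": 0}
  ]
}}

```text
clock: 0.6
tool_pos: [0.3464, 0.4276, 0.4045]
eef_rot: [0.66, -0.254, 0.254, -0.66]
contact_force: [0.4, 1.2, -0.2]
opening: 0.994
```

```bash
python3 - <<'E'
from h import *
st()
print(delta(*tgt([.5255,.2537,.25],.373)))
E
```

```text
t 0.6 tcp [0.3464 0.4276 0.4045] grasp [0.3464 0.4275 0.2575] jaw 0.8362 y [-3.e-04 -4.e-04 -1.e+00] F [ 0.4  1.2 -0.2] Mo [-0.01 -0.01 -0.02] op 0.994 q [-0.92  0.59 -0.09  1.8   0.07  0.76 -0.21]
(array([ 0.2495,  0.0075, -0.009 ]), array([6.000e-04, 5.898e-01, 2.000e-04]))
```

Call:
{"op": "arm_command", "data": {
  "deltas": [
    {"dx": 0.05,"dy": 0.0,"dz": -0.002,"wx": 0,"wy": 0.12,"wz": 0},
    {"dx": 0.1,"dy": 0.0,"dz": -0.004,"wx": 0,"wy": 0.24,"wz": 0},
    {"dx": 0.15,"dy": 0.0,"dz": -0.006,"wx": 0,"wy": 0.36,"wz": 0},
    {"dx": 0.2,"dy": 0.0,"dz": -0.008,"wx": 0,"wy": 0.48,"wz": 0},
    {"dx": 0.249,"dy": 0.007,"dz": -0.009,"wx": 0,"wy": 0.59,"wz": 0}
  ],
  "claw": 0.0
}}

```text
clock: 1.1
tool_pos: [0.5261, 0.2546, 0.3982]
eef_rot: [-0.584, 0.399, -0.399, 0.584]
contact_force: [0.6, 1.4, -0.6]
opening: 0.572
```

```bash
python3 - <<'E'
from h import *
st()
print(delta(*tgt([.5255,.2537,.077],.373)))
im=r.snapshot("top"); crop(im,220,210,100,75,8,"pics/t_gr.png"); im=r.snapshot("scene"); crop(im,220,120,100,85,8,"pics/s_gr2.png")
E
```

```text
t 1.1 tcp [0.5261 0.2546 0.3982] grasp [0.5262 0.2547 0.2512] jaw 0.3724 y [ 1.1e-03  7.0e-04 -1.0e+00] F [ 0.6  1.4 -0.6] Mo [ 0.03 -0.07  0.02] op 0.572 q [-0.54  0.64  0.02  1.71 -0.02  0.79 -0.14]
(array([ 0.0007,  0.1742, -0.0011]), array([-0.0016, -0.0008, -0.0003]))
```

View pics/s_gr2.png

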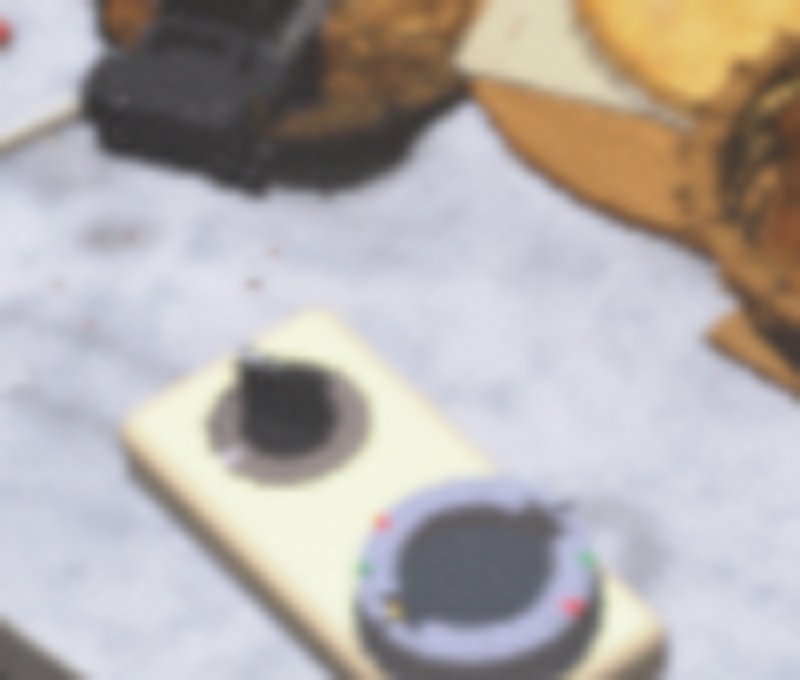

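View pics/t_gr.png

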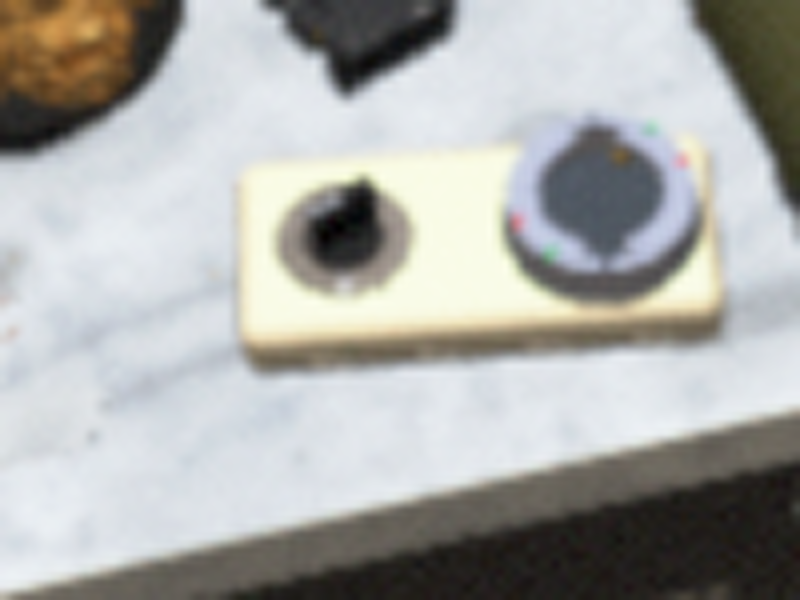

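```bash
python3 - <<'E'
from h import *
f=lambda p:((p-[220,210]+.5)*8).round(0)
for a in (1.5,1.7,1.944,2.1,2.3):
    e=np.array([np.cos(a),np.sin(a)]); n=np.array([-e[1],e[0]])
    k=np.array([.5255,.2537])
    print(a,"tip",f(proj("top",[*(k+.022*e),.0915])),"ctr",f(proj("top",[*k,.0915])),"tail",f(proj("top",[*(k-.022*e),.0915])), "stail",((proj("scene",[*(k-.022*e),.0915])-[220,120]+.5)*8).round(),"stip",((proj("scene",[*(k+.022*e),.0915])-[220,120]+.5)*8).round())
im=cv2.imread("pics/t_gr.png")
crop(im[180:300,260:430,::-1],0,0,170,120,4,"pics/t_k.png")
def m(x,y): return onz("top",220+x/8-.5,210+y/8-.5,.08)
P=dict(r1=m(516,222),r2=m(682,160),g1=m(549,254),g2=m(652,129))
print((P['r1']+P['r2'])/2,(P['g1']+P['g2'])/2)
for a,b,o in(('r1','r2',1.22),('g1','g2',.66)):
    d=P[b]-P[a]; print(np.arctan2(d[1],d[0])+o)
E
```

```text
1.5 tip [293. 200.] ctr [333. 194.] tail [372. 188.] stail [313. 388.] stip [248. 339.]
1.7 tip [295. 207.] ctr [333. 194.] tail [371. 182.] stail [319. 382.] stip [242. 345.]
1.944 tip [299. 213.] ctr [333. 194.] tail [366. 175.] stail [325. 374.] stip [236. 353.]
2.1 tip [303. 217.] ctr [333. 194.] tail [362. 171.] stail [327. 369.] stip [234. 358.]
2.3 tip [309. 221.] ctr [333. 194.] tail [356. 167.] stail [328. 361.] stip [233. 365.]
[0.49712265 0.10926407 0.08      ] [0.49692488 0.10839639 0.08      ]
-0.1832052052845261
-0.18588667436949546
```

View pics/t_k.png

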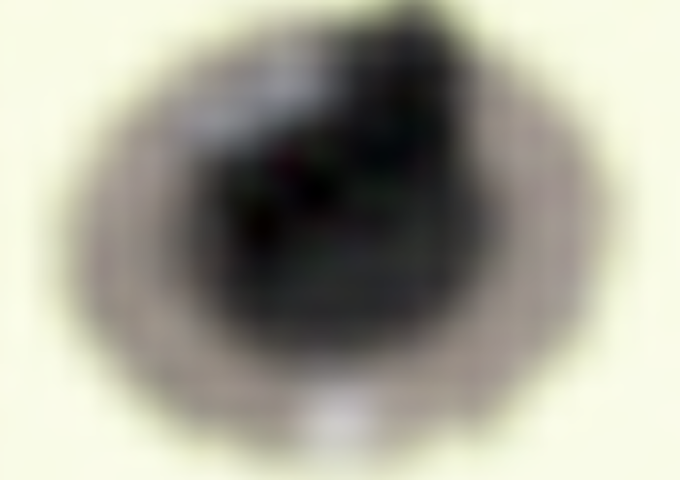

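```bash
python3 - <<'E'
from h import *
st();print(delta(*tgt([.5245,.2527,.077],.35)))
E
```

```text
t 1.2 tcp [0.5295 0.2487 0.3968] grasp [0.5299 0.2479 0.2499] jaw 0.3621 y [ 0.003 -0.006 -1.   ] F [-0.2 -0.7 -0.4] Mo [-0.08  0.05 -0.04] op 0.507 q [-0.54  0.64  0.03  1.71 -0.01  0.79 -0.14]
(array([-0.0066,  0.1728, -0.0034]), array([-0.001 ,  0.0154,  0.0085]))
```

Call:
{"op": "arm_command", "data": {
  "deltas": [
    {"dx": -0.003,"dy": 0.03,"dz": -0.002,"wx": 0,"wy": 0.015,"wz": 0.004},
    {"dx": -0.006,"dy": 0.06,"dz": -0.003,"wx": 0,"wy": 0.015,"wz": 0.008},
    {"dx": -0.006,"dy": 0.09,"dz": -0.003,"wx": 0,"wy": 0.015,"wz": 0.008},
    {"dx": -0.006,"dy": 0.11,"dz": -0.003,"wx": 0,"wy": 0.015,"wz": 0.008},
    {"dx": -0.006,"dy": 0.12,"dz": -0.003,"wx": 0,"wy": 0.015,"wz": 0.008}
  ]
}}

```text
clock: 1.7
tool_pos: [0.5186, 0.2609, 0.2756]
eef_rot: [-0.582, 0.403, -0.398, 0.583]
contact_force: [0.4, 0.2, -0.2]
opening: 0.498
```

```bash
python3 - <<'E'
from h import *
st();print(delta(*tgt([.5245,.2527,.077],.35)))
im=r.snapshot("scene"); crop(im,220,100,100,100,6,"pics/s_g3.png")
st();print(delta(*tgt([.5245,.2527,.077],.35)))
E
```

```text
t 1.7 tcp [0.5186 0.2609 0.2756] grasp [0.5178 0.2615 0.1286] jaw 0.3655 y [-0.0059  0.0044 -1.    ] F [ 0.4  0.2 -0.2] Mo [-0.1   0.09  0.02] op 0.498 q [-0.55  0.81  0.01  1.81 -0.02  0.52 -0.16]
(array([0.0101, 0.0515, 0.0028]), array([ 0.005 ,  0.0197, -0.0079]))
t 1.75 tcp [0.5186 0.2608 0.2751] grasp [0.5176 0.2614 0.1281] jaw 0.3654 y [-0.0064  0.004  -1.    ] F [-0.3  0.2 -0.6] Mo [-0.08  0.04 -0.03] op 0.5 q [-0.55  0.81  0.01  1.81 -0.02  0.52 -0.16]
(array([0.01  , 0.051 , 0.0029]), array([ 0.0058,  0.0196, -0.0076]))
```

View pics/s_g3.png

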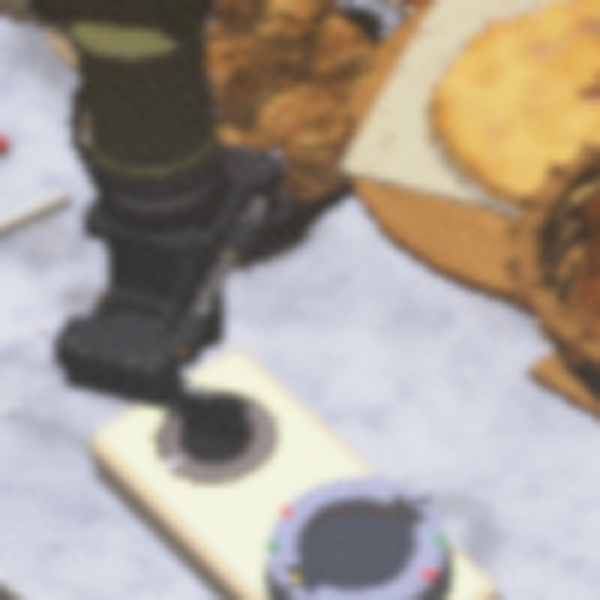

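Call:
{"op": "arm_command", "data": {
  "deltas": [
    {"dx": 0.005,"dy": 0.0,"dz": 0.0015,"wx": 0.005,"wy": 0.02,"wz": -0.007},
    {"dx": 0.01,"dy": 0.002,"dz": 0.003,"wx": 0.005,"wy": 0.02,"wz": -0.007},
    {"dx": 0.01,"dy": 0.018,"dz": 0.003,"wx": 0.005,"wy": 0.02,"wz": -0.007},
    {"dx": 0.01,"dy": 0.034,"dz": 0.003,"wx": 0.005,"wy": 0.02,"wz": -0.007},
    {"dx": 0.01,"dy": 0.05,"dz": 0.003,"wx": 0.005,"wy": 0.02,"wz": -0.007}
  ]
}}

```text
clock: 2.25
tool_pos: [0.5269, 0.2525, 0.2285]
eef_rot: [-0.577, 0.405, -0.407, 0.581]
contact_force: [-0.4, -0.3, 0.5]
opening: 0.5
```

```bash
python3 - <<'E'
from h import *
st();
im=r.snapshot("scene"); crop(im,220,130,80,70,8,"pics/s_g4.png"); im=r.snapshot("top"); crop(im,220,190,100,80,8,"pics/t_g4.png")
st();print(delta(*tgt([.5245,.2527,.077],.35)))
E
```

```text
t 2.25 tcp [0.5269 0.2525 0.2285] grasp [0.5278 0.2529 0.0815] jaw 0.348 y [ 0.0062  0.0032 -1.    ] F [-0.4 -0.3  0.5] Mo [-0.02  0.07 -0.03] op 0.5 q [-0.53  0.89  0.01  1.82 -0.02  0.42 -0.16]
t 2.35 tcp [0.526  0.2521 0.227 ] grasp [0.5263 0.2523 0.08  ] jaw 0.3482 y [ 0.0022  0.0011 -1.    ] F [0.9 0.8 0. ] Mo [-0.1   0.1   0.02] op 0.499 q [-0.53  0.89  0.01  1.82 -0.02  0.42 -0.16]
(array([-0.001 ,  0.003 , -0.0012]), array([-0.0032, -0.0023, -0.0004]))
```

View pics/s_g4.png

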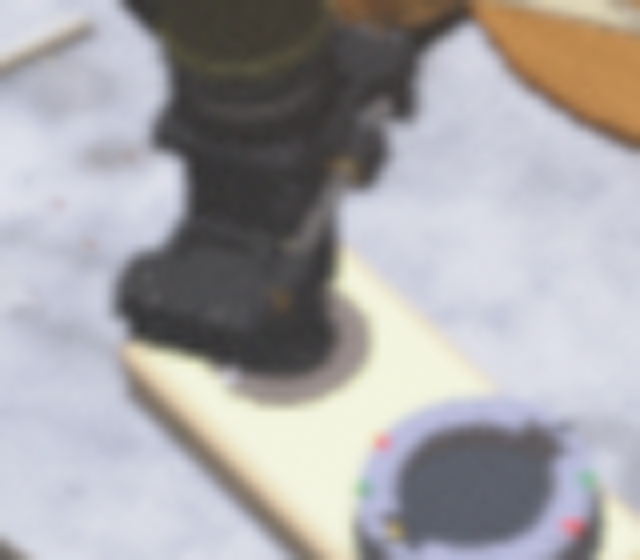

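View pics/t_g4.png

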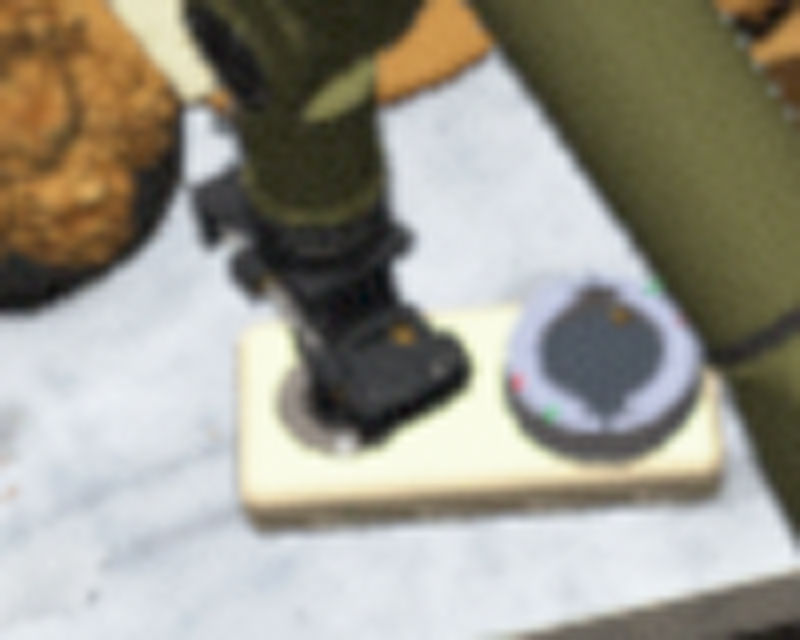

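Call:
{"op": "arm_command", "data": {
  "deltas": [
    {"dx": -0.001,"dy": 0.003,"dz": -0.001,"wx": 0,"wy": 0,"wz": 0},
    {"dx": -0.001,"dy": 0.003,"dz": -0.001,"wx": 0,"wy": 0,"wz": 0},
    {"dx": -0.001,"dy": 0.003,"dz": -0.001,"wx": 0,"wy": 0,"wz": 0},
    {"dx": -0.001,"dy": 0.003,"dz": -0.001,"wx": 0,"wy": 0,"wz": 0},
    {"dx": -0.001,"dy": 0.003,"dz": -0.001,"wx": 0,"wy": 0,"wz": 0}
  ],
  "claw": -1,
  "grip_force": 10
}}

```text
clock: 2.85
tool_pos: [0.5233, 0.2529, 0.2251]
eef_rot: [-0.579, 0.406, -0.405, 0.579]
contact_force: [-4.4, -1.2, 5.4]
opening: 0.133
```

```bash
python3 - <<'E'
from h import *
st();print(delta(*tgt([.5245,.2527,.077],.35)))
E
```

```text
t 2.85 tcp [0.5233 0.2529 0.2251] grasp [0.5232 0.253  0.0781] jaw 0.3489 y [-4.e-04  5.e-04 -1.e+00] F [-4.4 -1.2  5.4] Mo [-0.4   1.02 -0.06] op 0.133 q [-0.53  0.89  0.01  1.83 -0.02  0.42 -0.16]
(array([0.0006, 0.0011, 0.0011]), array([ 0.0003, -0.0015, -0.0008]))
```

Call:
{"op": "arm_command", "data": {
  "deltas": [
    {"dx": 0,"dy": 0,"dz": 0,"wx": 0,"wy": -0.13,"wz": 0},
    {"dx": 0,"dy": 0,"dz": 0,"wx": 0,"wy": -0.26,"wz": 0},
    {"dx": 0,"dy": 0,"dz": 0,"wx": 0,"wy": -0.4,"wz": 0},
    {"dx": 0,"dy": 0,"dz": 0,"wx": 0,"wy": -0.53,"wz": 0},
    {"dx": 0,"dy": 0,"dz": 0,"wx": 0,"wy": -0.66,"wz": 0}
  ]
}}

```text
clock: 3.35
tool_pos: [0.5231, 0.2528, 0.225]
eef_rot: [0.664, -0.242, 0.242, -0.664]
contact_force: [-5.5, -2.0, 5.8]
opening: 0.136
```

```bash
python3 - <<'E'
from h import *
st();print(delta(*tgt([.5245,.2527,.077],1.391)))
E
```

```text
t 3.35 tcp [0.5231 0.2528 0.225 ] grasp [0.523  0.2528 0.078 ] jaw 0.8715 y [-6.e-04 -2.e-04 -1.e+00] F [-5.5 -2.   5.8] Mo [-0.42  1.16 -0.03] op 0.136 q [-0.47  0.89 -0.11  1.83  0.2   0.43  0.16]
(array([0.0012, 0.001 , 0.0008]), array([ 5.000e-04, -6.615e-01, -6.000e-04]))
```

Call:
{"op": "arm_command", "data": {
  "deltas": [
    {"dx": -0.0008,"dy": 0,"dz": -0.0007,"wx": 0,"wy": -0.13,"wz": 0},
    {"dx": -0.0008,"dy": 0,"dz": -0.0007,"wx": 0,"wy": -0.26,"wz": 0},
    {"dx": -0.0008,"dy": 0,"dz": -0.0007,"wx": 0,"wy": -0.4,"wz": 0},
    {"dx": -0.0008,"dy": 0,"dz": -0.0007,"wx": 0,"wy": -0.53,"wz": 0},
    {"dx": -0.0008,"dy": 0,"dz": -0.0007,"wx": 0,"wy": -0.66,"wz": 0}
  ]
}}

```text
clock: 3.85
tool_pos: [0.5227, 0.2525, 0.2251]
eef_rot: [0.704, -0.064, 0.064, -0.704]
contact_force: [-4.5, -2.0, 5.3]
opening: 0.139
```

```bash
python3 - <<'E'
from h import *
st();print(delta(*tgt([.5245,.2527,.077],1.391)))
E
```

```text
t 3.85 tcp [0.5227 0.2525 0.2251] grasp [0.5228 0.2525 0.0781] jaw 1.3893 y [ 1.1e-03 -4.0e-04 -1.0e+00] F [-4.5 -2.   5.3] Mo [-0.4   0.81  0.03] op 0.139 q [-0.4   0.9  -0.22  1.82  0.4   0.46  0.48]
(array([0.0018, 0.0011, 0.0005]), array([ 0.0003, -0.0021,  0.0015]))
```

Call:
{"op": "arm_command", "data": {
  "deltas": [
    {"dx": 0,"dy": 0,"dz": 0,"wx": 0,"wy": 0,"wz": 0},
    {"dx": 0,"dy": 0,"dz": 0,"wx": 0,"wy": 0,"wz": 0},
    {"dx": 0,"dy": 0,"dz": 0,"wx": 0,"wy": 0,"wz": 0},
    {"dx": 0,"dy": -0.01,"dz": 0,"wx": 0,"wy": 0,"wz": 0},
    {"dx": 0,"dy": -0.04,"dz": 0,"wx": 0,"wy": 0,"wz": 0}
  ],
  "claw": 0.0
}}

```text
clock: 4.35
tool_pos: [0.5227, 0.253, 0.2634]
eef_rot: [0.704, -0.066, 0.065, -0.704]
contact_force: [0.4, 0.3, 1.2]
opening: 0.501
```

Call:
{"op": "arm_command", "data": {
  "deltas": [
    {"dx": 0,"dy": -0.04,"dz": 0,"wx": 0,"wy": 0,"wz": 0},
    {"dx": 0,"dy": -0.08,"dz": 0,"wx": 0,"wy": 0,"wz": 0},
    {"dx": 0,"dy": -0.12,"dz": 0,"wx": 0,"wy": 0,"wz": 0},
    {"dx": 0,"dy": -0.15,"dz": 0,"wx": 0,"wy": 0,"wz": 0},
    {"dx": 0,"dy": -0.15,"dz": 0,"wx": 0,"wy": 0,"wz": 0}
  ]
}}

```text
clock: 4.85
tool_pos: [0.5238, 0.2539, 0.4199]
eef_rot: [-0.701, 0.062, -0.07, 0.707]
contact_force: [-0.4, 1.4, -0.0]
opening: 0.506
```

```bash
python3 - <<'E'
from h import *
im=r.snapshot("top"); crop(im,240,200,80,60,9,"pics/t_g5.png")
im=r.snapshot("scene"); crop(im,225,140,90,75,8,"pics/s_g5.png"); 
st()
k=np.array([.524,.2527])
for a in (2.8,2.96,3.1):
    e=np.array([np.cos(a),np.sin(a)]); 
    for q in(.022,-.022): print(a,((proj("top",[*(k+q*e),.0915])-[240,200]+.5)*9).round(),((proj("scene",[*(k+q*e),.0915])-[225,140]+.5)*8).round())
E
```

```text
t 4.95 tcp [0.5228 0.2529 0.4155] grasp [0.5235 0.2533 0.2685] jaw 1.385 y [ 0.0048  0.0027 -1.    ] F [-0.   0.1 -0.4] Mo [-0.08 -0.02  0.02] op 0.5 q [-0.32  0.63 -0.36  1.69  0.27  0.87  0.59]
2.8 [191. 347.] [197. 225.]
2.8 [203. 274.] [282. 188.]
2.96 [198. 347.] [201. 230.]
2.96 [196. 274.] [278. 183.]
3.1 [205. 346.] [205. 233.]
3.1 [190. 275.] [274. 180.]
```

View pics/t_g5.png

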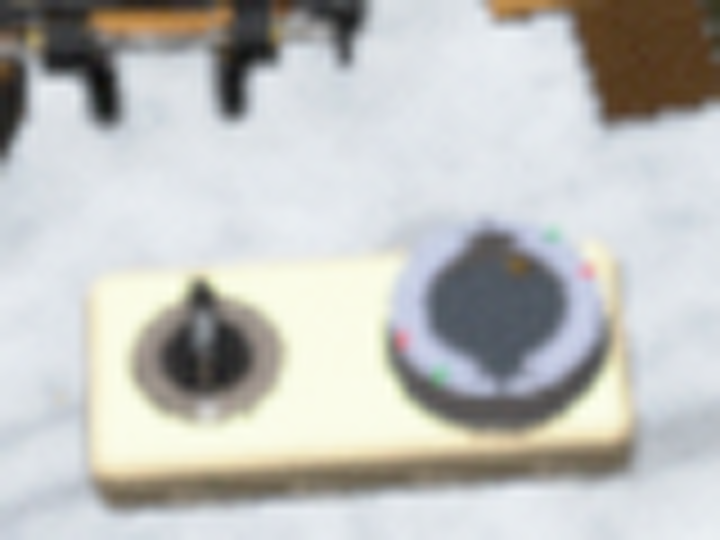

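View pics/s_g5.png

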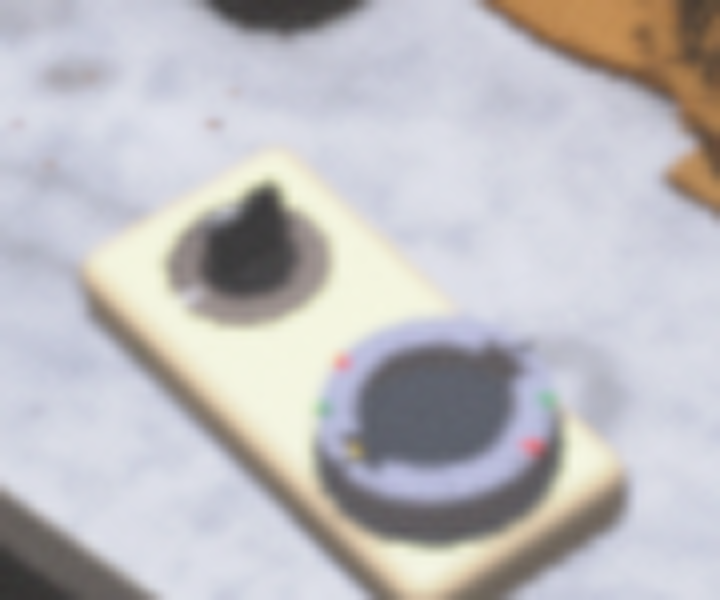

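```bash
python3 - <<'E'
from h import *
from scipy.optimize import least_squares
im=cv2.imread("pics/t_g5.png"); b=im.astype(int)
g=b.mean(2)
# white mark weighted near (207,410); dial contour in top
def wc(x,y,rx,ry,th):
    ys,xs=np.mgrid[y-ry:y+ry+1,x-rx:x+rx+1]; w=np.clip(g[ys,xs]-th,0,None); return (w*xs).sum()/w.sum(),(w*ys).sum()/w.sum()
print(g[395:425:5,207],g[410,180:235:6])
for y in range(310,392,10): print(y,wc(204,y,18,2,90), end=' ')
print()
m=(g<195).astype(np.uint8)[270:440,110:300].copy()
c=max(cv2.findContours(m,cv2.RETR_EXTERNAL,cv2.CHAIN_APPROX_NONE)[0],key=cv2.contourArea)[:,0,:]+[110,270]
c=c[(c[:,1]>320)]
P=np.array([onz("top",240+(x+.5)/9-.5,200+(y+.5)/9-.5,.05)[:2] for x,y in c])
s=least_squares(lambda p:np.hypot(P[:,0]-p[0],P[:,1]-p[1])-.0384,[.52,.25],loss='soft_l1',f_scale=.0007); ctr=s.x; print("dial top",ctr,np.median(abs(s.fun)))
mk=wc(207,408,14,12,175); M=onz("top",240+(mk[0]+.5)/9-.5,200+(mk[1]+.5)/9-.5,.05)[:2]
d=M-ctr; print("mark",mk,d,np.hypot(*d),np.arctan2(*d[::-1]))
# scene mark
sm=cv2.imread("pics/s_g5.png"); g=sm.astype(float).mean(2)
mk=wc(189,296,14,12,175); print(mk); M=onz("scene",225+(mk[0]+.5)/8-.5,140+(mk[1]+.5)/8-.5,.05)[:2]
d=M-[.52493,.25364]; print(d,np.hypot(*d),np.arctan2(*d[::-1]))
im=cv2.imread("pics/t_g5.png"); crop(im[260:430,120:290,::-1],0,0,170,170,4,"pics/t_k5.png")
E
```

```text
[109.33333333 149.33333333 182.66666667 204.33333333 207.
 213.33333333] [152.         149.         154.33333333 178.66666667 200.66666667
 203.         187.33333333 169.33333333 165.33333333 170.33333333]
310 (np.float64(205.14474166361305), np.float64(310.24453401734456)) 320 (np.float64(202.1258817540543), np.float64(319.98043778634286)) 330 (np.float64(203.33643528629761), np.float64(329.96201690247835)) 340 (np.float64(202.40971962616823), np.float64(339.7222429906542)) 350 (np.float64(201.97777777777776), np.float64(348.1555555555556)) 360 (np.float64(nan), np.float64(nan)) 370 (np.float64(nan), np.float64(nan)) 380 (np.float64(nan), np.float64(nan)) 390 (np.float64(214.58103448275864), np.float64(391.7206896551724)) 
dial top [0.5243429  0.25044958] 0.0006778004589712838
mark (np.float64(208.0236691840118), np.float64(414.5252348498803)) [-0.03425362  0.00664938] 0.034893046084493506 2.949855388292468
(np.float64(182.5384455239417), np.float64(300.9490284524636))
[-0.03637759  0.00761817] 0.0371667241961581 2.9351566933986826<stdin>:7: RuntimeWarning: invalid value encountered in scalar divide
```

View pics/t_k5.png

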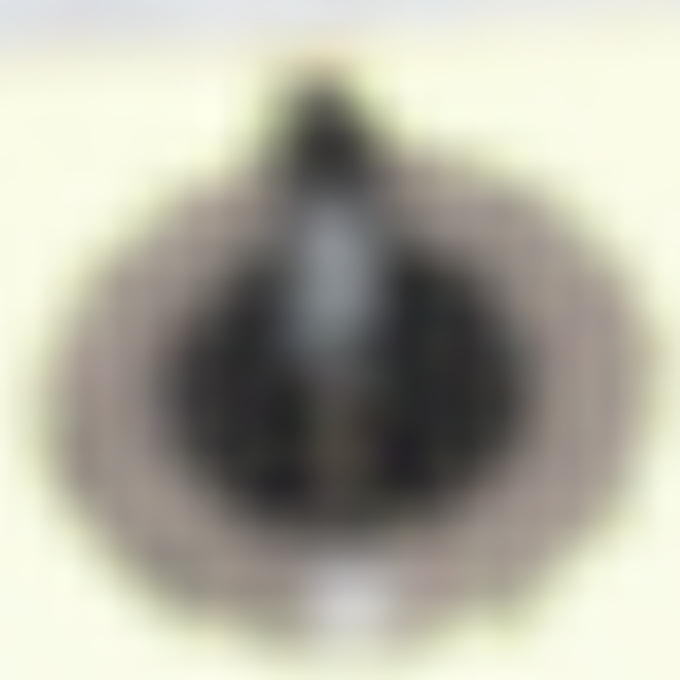

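```bash
python3 - <<'E'
from h import *
st()
print(delta(*tgt([.4437,-.2654,.22],1.77)))
E
```

```text
t 4.95 tcp [0.5228 0.2529 0.4155] grasp [0.5235 0.2533 0.2685] jaw 1.385 y [ 0.0048  0.0027 -1.    ] F [-0.   0.1 -0.4] Mo [-0.08 -0.02  0.02] op 0.5 q [-0.32  0.63 -0.36  1.69  0.27  0.87  0.59]
(array([ 0.0178,  0.0467, -0.5241]), array([-0.0034, -0.4902,  0.0061]))
```

Call:
{"op": "arm_command", "data": {
  "deltas": [
    {"dx": 0.002,"dy": 0,"dz": -0.045,"wx": 0,"wy": -0.05,"wz": 0},
    {"dx": 0.004,"dy": 0,"dz": -0.09,"wx": 0,"wy": -0.1,"wz": 0},
    {"dx": 0.006,"dy": 0,"dz": -0.135,"wx": 0,"wy": -0.15,"wz": 0},
    {"dx": 0.008,"dy": 0,"dz": -0.18,"wx": 0,"wy": -0.2,"wz": 0},
    {"dx": 0.01,"dy": 0,"dz": -0.225,"wx": 0,"wy": -0.25,"wz": 0}
  ],
  "claw": 0.5
}}

```text
clock: 5.45
tool_pos: [0.4903, 0.0281, 0.4126]
eef_rot: [-0.707, -0.005, 0.005, 0.708]
contact_force: [0.8, -0.6, -0.2]
opening: 0.746
```

```bash
python3 - <<'E'
from h import *
st()
print(delta(*tgt([.4437,-.2654,.22],1.77)))
E
```

```text
t 5.45 tcp [0.4903 0.0281 0.4126] grasp [0.4903 0.0284 0.2656] jaw 1.5836 y [ 0.      0.0017 -1.    ] F [ 0.8 -0.6 -0.2] Mo [-0.04 -0.07  0.02] op 0.746 q [ 0.14  0.53 -0.44  1.94  0.33  0.74  1.09]
(array([-0.0504,  0.0451, -0.293 ]), array([-0.0021, -0.2373,  0.0003]))
```

Call:
{"op": "arm_command", "data": {
  "deltas": [
    {"dx": -0.008,"dy": 0,"dz": -0.048,"wx": 0,"wy": -0.04,"wz": 0},
    {"dx": -0.016,"dy": 0,"dz": -0.096,"wx": 0,"wy": -0.08,"wz": 0},
    {"dx": -0.025,"dy": 0,"dz": -0.144,"wx": 0,"wy": -0.12,"wz": 0},
    {"dx": -0.033,"dy": 0,"dz": -0.192,"wx": 0,"wy": -0.16,"wz": 0},
    {"dx": -0.041,"dy": 0,"dz": -0.24,"wx": 0,"wy": -0.2,"wz": 0}
  ]
}}

```text
clock: 5.95
tool_pos: [0.4518, -0.2123, 0.412]
eef_rot: [-0.703, -0.06, 0.06, 0.706]
contact_force: [0.7, 0.3, 0.2]
opening: 0.751
```

```bash
python3 - <<'E'
from h import *
st()
print(delta(*tgt([.4437,-.2654,.12],1.77)))
E
```

```text
t 5.95 tcp [ 0.4518 -0.2123  0.412 ] grasp [ 0.4519 -0.2118  0.2651] jaw 1.7402 y [ 5.0e-04  3.5e-03 -1.0e+00] F [0.7 0.3 0.2] Mo [ 0.01 -0.08 -0.01] op 0.751 q [ 0.68  0.55 -0.51  1.92  0.37  0.77  1.69]
(array([-0.0171,  0.1449, -0.0515]), array([-0.0043, -0.0379,  0.0014]))
```

Call:
{"op": "arm_command", "data": {
  "deltas": [
    {"dx": -0.008,"dy": 0.01,"dz": -0.025,"wx": 0,"wy": -0.038,"wz": 0},
    {"dx": -0.017,"dy": 0.04,"dz": -0.0515,"wx": 0,"wy": -0.038,"wz": 0},
    {"dx": -0.017,"dy": 0.08,"dz": -0.0515,"wx": 0,"wy": -0.038,"wz": 0},
    {"dx": -0.017,"dy": 0.12,"dz": -0.0515,"wx": 0,"wy": -0.038,"wz": 0},
    {"dx": -0.017,"dy": 0.12,"dz": -0.0515,"wx": 0,"wy": -0.038,"wz": 0}
  ]
}}

```text
clock: 6.45
tool_pos: [0.4428, -0.2631, 0.2882]
eef_rot: [-0.701, -0.067, 0.072, 0.706]
contact_force: [-1.5, 0.6, 0.1]
opening: 0.755
```

```bash
python3 - <<'E'
from h import *
st()
im=r.snapshot("scene"); crop(im,310,170,90,110,6,"pics/s_l1.png")
im=r.snapshot("top"); crop(im,320,150,100,100,6,"pics/t_l1.png")
st()
print(delta(*tgt([.4437,-.2654,.055],1.77)))
E
```

```text
t 6.45 tcp [ 0.4428 -0.2631  0.2882] grasp [ 0.4416 -0.262   0.1412] jaw 1.7689 y [-0.0078  0.0073 -0.9999] F [-1.5  0.6  0.1] Mo [ 0.06  0.05 -0.01] op 0.755 q [ 0.68  0.76 -0.39  1.99  0.55  0.51  1.67]
t 6.55 tcp [ 0.445  -0.2633  0.2927] grasp [ 0.4451 -0.2628  0.1457] jaw 1.7695 y [ 6.0e-04  3.7e-03 -1.0e+00] F [-0.1 -0.3  0.5] Mo [ 0.06 -0.   -0.07] op 0.752 q [ 0.68  0.75 -0.39  1.98  0.54  0.51  1.68]
(array([-0.0018,  0.0907, -0.0021]), array([-0.0045, -0.0007,  0.0017]))
```

View pics/s_l1.png

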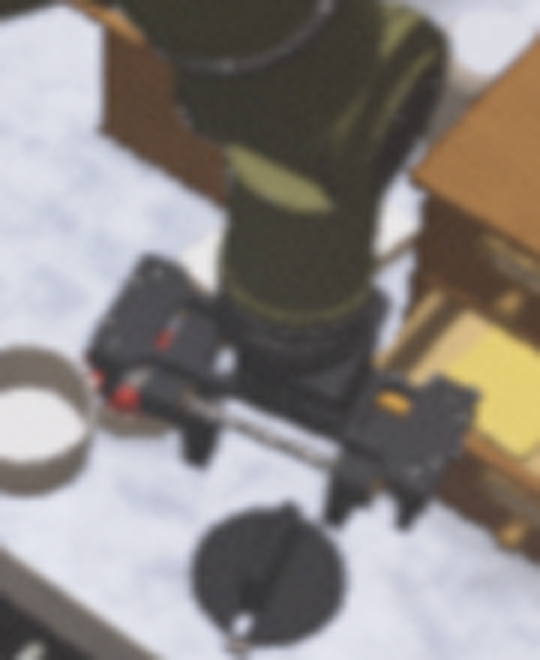

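View pics/t_l1.png

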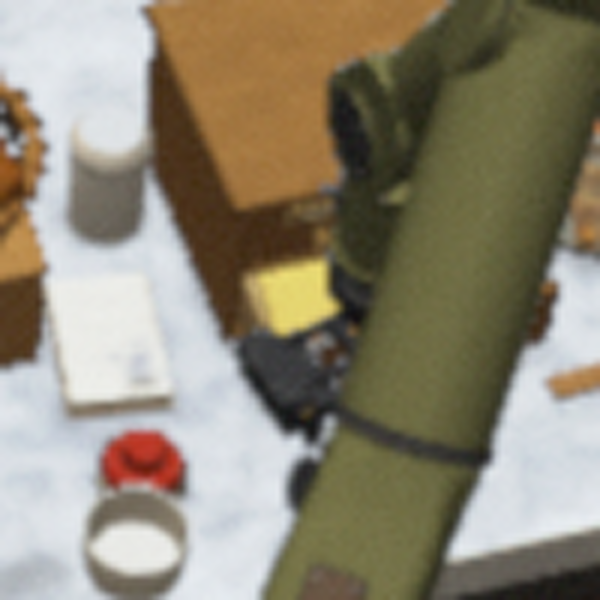

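Call:
{"op": "arm_command", "data": {
  "deltas": [
    {"dx": -0.0018,"dy": 0.025,"dz": -0.002,"wx": -0.0045,"wy": 0,"wz": 0.0017},
    {"dx": -0.0018,"dy": 0.045,"dz": -0.002,"wx": -0.0045,"wy": 0,"wz": 0.0017},
    {"dx": -0.0018,"dy": 0.065,"dz": -0.002,"wx": -0.0045,"wy": 0,"wz": 0.0017},
    {"dx": -0.0018,"dy": 0.08,"dz": -0.002,"wx": -0.0045,"wy": 0,"wz": 0.0017},
    {"dx": -0.0018,"dy": 0.09,"dz": -0.002,"wx": -0.0045,"wy": 0,"wz": 0.0017}
  ]
}}

```text
clock: 7.05
tool_pos: [0.4451, -0.266, 0.2042]
eef_rot: [0.705, 0.072, -0.068, -0.703]
contact_force: [-0.3, -0.8, 0.2]
opening: 0.746
```

Call:
{"op": "arm_command", "data": {
  "deltas": [
    {"dx": 0,"dy": 0,"dz": 0,"wx": 0,"wy": 0,"wz": 0},
    {"dx": 0,"dy": 0,"dz": 0,"wx": 0,"wy": 0,"wz": 0},
    {"dx": 0,"dy": 0,"dz": 0,"wx": 0,"wy": 0,"wz": 0},
    {"dx": 0,"dy": 0,"dz": 0,"wx": 0,"wy": 0,"wz": 0},
    {"dx": 0,"dy": 0,"dz": 0,"wx": 0,"wy": 0,"wz": 0}
  ]
}}

```text
clock: 7.55
tool_pos: [0.4443, -0.2661, 0.2038]
eef_rot: [0.704, 0.071, -0.069, -0.703]
contact_force: [-0.2, 0.9, 0.3]
opening: 0.747
```

```bash
python3 - <<'E'
from h import *
st()
print(delta(*tgt([.4437,-.2654,.053],1.77)))
im=r.snapshot("scene"); crop(im,310,200,90,90,8,"pics/s_l2.png")
E
```

```text
t 7.55 tcp [ 0.4443 -0.2661  0.2038] grasp [ 0.4448 -0.2664  0.0568] jaw 1.7684 y [ 0.0035 -0.0019 -1.    ] F [-0.2  0.9  0.3] Mo [ 0.07  0.07 -0.  ] op 0.747 q [ 0.59  0.9  -0.23  2.02  0.66  0.29  1.57]
(array([-0.0004,  0.0038,  0.0009]), array([ 0.0033, -0.002 ,  0.0039]))
```

View pics/s_l2.png

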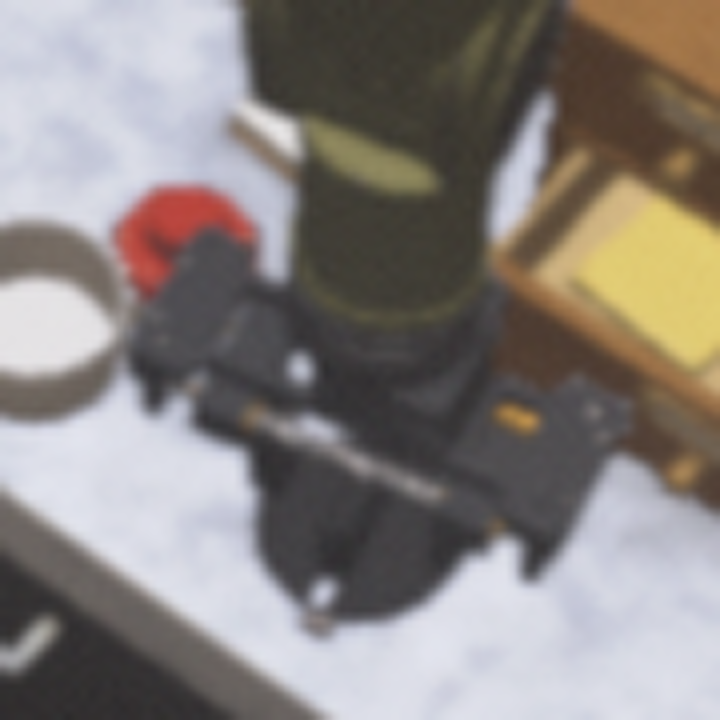

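Call:
{"op": "arm_command", "data": {
  "deltas": [
    {"dx": 0,"dy": 0.004,"dz": 0.001,"wx": 0.003,"wy": -0.002,"wz": 0.004},
    {"dx": 0,"dy": 0.004,"dz": 0.001,"wx": 0.003,"wy": -0.002,"wz": 0.004},
    {"dx": 0,"dy": 0.004,"dz": 0.001,"wx": 0.003,"wy": -0.002,"wz": 0.004},
    {"dx": 0,"dy": 0.004,"dz": 0.001,"wx": 0.003,"wy": -0.002,"wz": 0.004},
    {"dx": 0,"dy": 0.004,"dz": 0.001,"wx": 0.003,"wy": -0.002,"wz": 0.004}
  ],
  "claw": -1,
  "grip_force": 30
}}

```text
clock: 8.1
tool_pos: [0.444, -0.265, 0.1993]
eef_rot: [-0.704, -0.07, 0.071, 0.704]
contact_force: [0.0, -1.0, 0.2]
opening: 0.32
```

Call:
{"op": "arm_command", "data": {
  "deltas": [
    {"dx": 0,"dy": 0,"dz": 0,"wx": 0,"wy": 0,"wz": 0},
    {"dx": 0,"dy": 0,"dz": 0,"wx": 0,"wy": 0,"wz": 0},
    {"dx": 0,"dy": 0,"dz": 0,"wx": 0,"wy": 0,"wz": 0},
    {"dx": 0,"dy": 0,"dz": 0,"wx": 0,"wy": 0,"wz": 0},
    {"dx": 0,"dy": 0,"dz": 0,"wx": 0,"wy": 0,"wz": 0}
  ]
}}

```text
clock: 8.6
tool_pos: [0.444, -0.2651, 0.1993]
eef_rot: [-0.704, -0.07, 0.071, 0.704]
contact_force: [-0.5, -0.6, 0.1]
opening: 0.154
```

```bash
python3 - <<'E'
from h import *
st()
E
```

```text
t 8.6 tcp [ 0.444  -0.2651  0.1993] grasp [ 0.4439 -0.2651  0.0523] jaw 1.7702 y [-8.e-04 -0.e+00 -1.e+00] F [-0.5 -0.6  0.1] Mo [-0.05  0.01  0.02] op 0.154 q [ 0.58  0.91 -0.22  2.02  0.66  0.29  1.57]
```

Call:
{"op": "arm_command", "data": {
  "deltas": [
    {"dx": 0,"dy": -0.02,"dz": 0,"wx": 0,"wy": 0,"wz": 0},
    {"dx": 0,"dy": -0.05,"dz": 0,"wx": 0,"wy": 0,"wz": 0},
    {"dx": 0,"dy": -0.09,"dz": 0,"wx": 0,"wy": 0,"wz": 0},
    {"dx": 0,"dy": -0.12,"dz": 0,"wx": 0,"wy": 0,"wz": 0},
    {"dx": 0,"dy": -0.14,"dz": 0,"wx": 0,"wy": 0,"wz": 0}
  ]
}}

```text
clock: 9.1
tool_pos: [0.4442, -0.265, 0.3413]
eef_rot: [0.704, 0.071, -0.07, -0.703]
contact_force: [1.0, 0.2, -0.9]
opening: 0.159
```

Call:
{"op": "arm_command", "data": {
  "deltas": [
    {"dx": 0,"dy": 0,"dz": 0,"wx": 0,"wy": 0,"wz": 0},
    {"dx": 0,"dy": 0,"dz": 0,"wx": 0,"wy": 0,"wz": 0},
    {"dx": 0,"dy": 0,"dz": 0,"wx": 0,"wy": 0,"wz": 0},
    {"dx": 0,"dy": 0,"dz": 0,"wx": 0,"wy": 0,"wz": 0},
    {"dx": 0,"dy": 0,"dz": 0,"wx": 0,"wy": 0,"wz": 0}
  ]
}}

```text
clock: 9.6
tool_pos: [0.4439, -0.2648, 0.3383]
eef_rot: [-0.703, -0.07, 0.071, 0.704]
contact_force: [1.0, 1.1, -0.6]
opening: 0.16
```

```bash
python3 - <<'E'
from h import *
st()
im=r.snapshot("scene"); crop(im,310,170,90,90,8,"pics/s_l3.png")
print(delta(*tgt([.4965,.1097,.16],1.391)))
E
```

```text
t 9.6 tcp [ 0.4439 -0.2648  0.3383] grasp [ 0.4436 -0.2647  0.1913] jaw 1.7706 y [-0.0025  0.001  -1.    ] F [ 1.   1.1 -0.6] Mo [0.08 0.02 0.05] op 0.16 q [ 0.73  0.68 -0.46  1.95  0.49  0.63  1.72]
(array([0.1259, 0.0317, 0.3566]), array([-0.0011,  0.4834, -0.0027]))
```

View pics/s_l3.png

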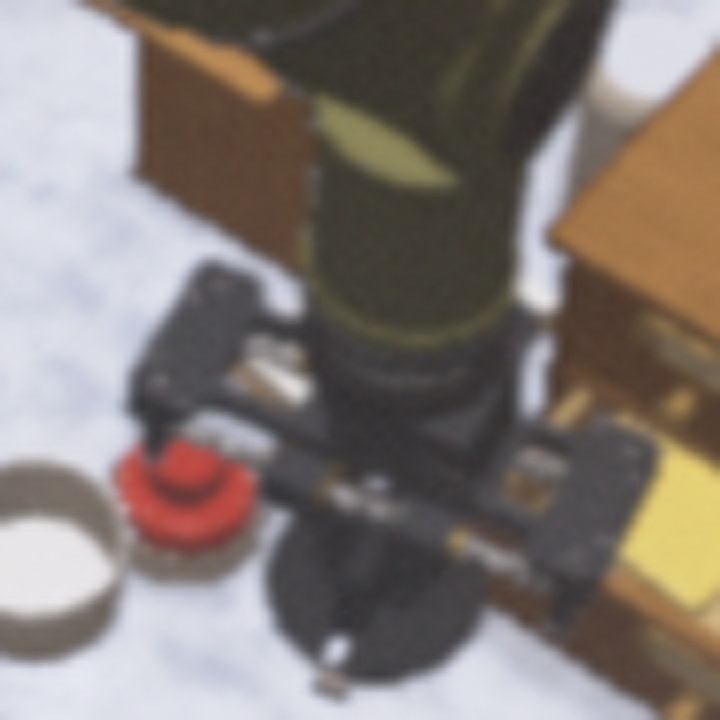

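Call:
{"op": "arm_command", "data": {
  "deltas": [
    {"dx": 0.01,"dy": 0,"dz": 0.03,"wx": 0,"wy": 0.04,"wz": 0},
    {"dx": 0.024,"dy": 0,"dz": 0.07,"wx": 0,"wy": 0.09,"wz": 0},
    {"dx": 0.038,"dy": 0,"dz": 0.11,"wx": 0,"wy": 0.14,"wz": 0},
    {"dx": 0.053,"dy": 0,"dz": 0.15,"wx": 0,"wy": 0.2,"wz": 0},
    {"dx": 0.067,"dy": 0,"dz": 0.19,"wx": 0,"wy": 0.25,"wz": 0}
  ]
}}

```text
clock: 10.15
tool_pos: [0.4723, -0.0638, 0.339]
eef_rot: [-0.707, -0.0, 0.001, 0.707]
contact_force: [1.8, 0.1, -0.3]
opening: 0.156
```

```bash
python3 - <<'E'
from h import *
st()
print(delta(*tgt([.4965,.1097,.18],1.391)))
E
```

```text
t 10.15 tcp [ 0.4723 -0.0638  0.339 ] grasp [ 0.4722 -0.0638  0.192 ] jaw 1.5721 y [-8.e-04  3.e-04 -1.e+00] F [ 1.8  0.1 -0.3] Mo [ 0.03 -0.08  0.  ] op 0.156 q [ 0.26  0.62 -0.34  2.06  0.41  0.52  1.18]
(array([0.0244, 0.0121, 0.1735]), array([-0.0003,  0.2306, -0.001 ]))
```

Call:
{"op": "arm_command", "data": {
  "deltas": [
    {"dx": 0.006,"dy": 0,"dz": 0.04,"wx": 0,"wy": 0.05,"wz": 0},
    {"dx": 0.012,"dy": 0,"dz": 0.085,"wx": 0,"wy": 0.11,"wz": 0},
    {"dx": 0.018,"dy": 0,"dz": 0.13,"wx": 0,"wy": 0.17,"wz": 0},
    {"dx": 0.0225,"dy": 0,"dz": 0.16,"wx": 0,"wy": 0.21,"wz": 0},
    {"dx": 0.0245,"dy": 0,"dz": 0.1735,"wx": 0,"wy": 0.23,"wz": 0}
  ]
}}

```text
clock: 10.65
tool_pos: [0.4961, 0.112, 0.3392]
eef_rot: [-0.704, 0.061, -0.061, 0.705]
contact_force: [0.1, -0.0, -1.0]
opening: 0.155
```

Call:
{"op": "arm_command", "data": {
  "deltas": [
    {"dx": 0,"dy": 0,"dz": 0,"wx": 0,"wy": 0,"wz": 0},
    {"dx": 0,"dy": 0,"dz": 0,"wx": 0,"wy": 0,"wz": 0},
    {"dx": 0,"dy": 0,"dz": 0,"wx": 0,"wy": 0,"wz": 0},
    {"dx": 0,"dy": 0,"dz": 0,"wx": 0,"wy": 0,"wz": 0},
    {"dx": 0,"dy": 0,"dz": 0,"wx": 0,"wy": 0,"wz": 0}
  ]
}}

```text
clock: 11.15
tool_pos: [0.4961, 0.1068, 0.3393]
eef_rot: [0.704, -0.064, 0.063, -0.704]
contact_force: [-0.2, -0.4, -1.1]
opening: 0.156
```

```bash
python3 - <<'E'
from h import *
st()
im=r.snapshot("scene"); cv2.imwrite("pics/sc4.png",im[:,:,::-1]);crop(im,230,130,90,90,8,"pics/s_l4.png")
im=r.snapshot("top"); cv2.imwrite("pics/tp4.png",im[:,:,::-1]);crop(im,220,170,110,90,7,"pics/t_l4.png")
st()
E
```

```text
t 11.15 tcp [0.4961 0.1068 0.3393] grasp [0.496  0.1067 0.1923] jaw 1.3913 y [-9.e-04 -4.e-04 -1.e+00] F [-0.2 -0.4 -1.1] Mo [ 0.01 -0.   -0.01] op 0.156 q [-0.14  0.65 -0.26  1.98  0.3   0.55  0.79]
t 11.25 tcp [0.4961 0.1074 0.3393] grasp [0.496  0.1074 0.1923] jaw 1.3923 y [-9.e-04 -1.e-04 -1.e+00] F [-0.6 -0.3 -1.9] Mo [0.02 0.11 0.03] op 0.153 q [-0.14  0.65 -0.26  1.98  0.3   0.55  0.79]
```

View pics/s_l4.png

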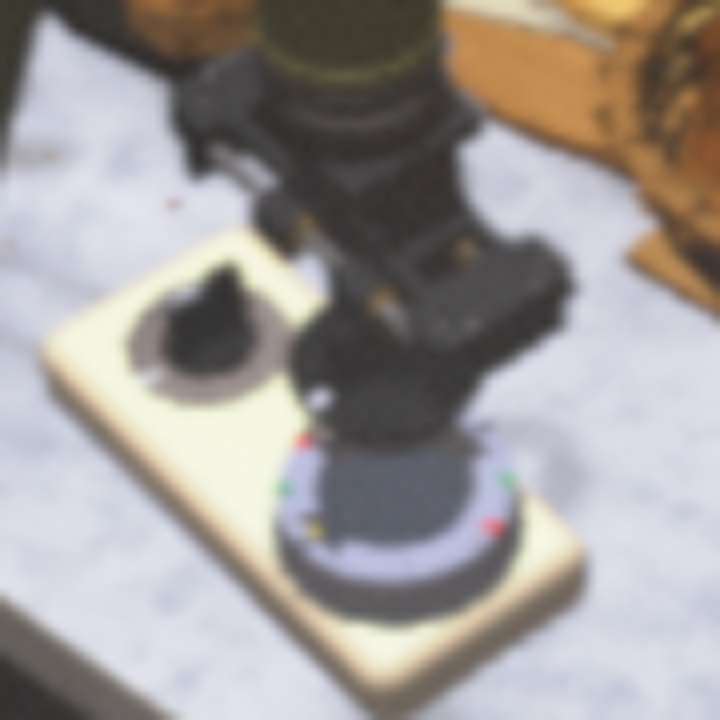

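View pics/t_l4.png

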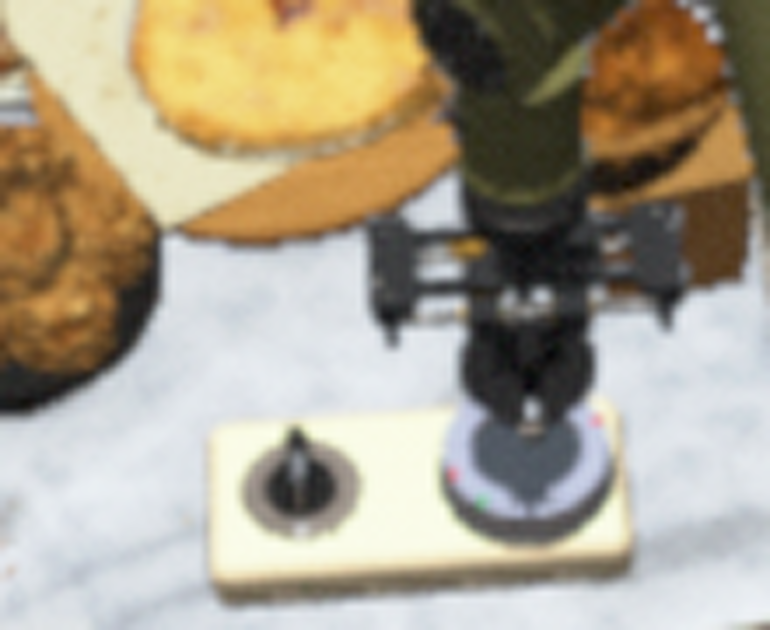

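```bash
python3 - <<'E'
from h import *
s=cv2.imread("pics/sc4.png").astype(float).mean(2); t=cv2.imread("pics/tp4.png").astype(float).mean(2)
def wc(g,u,v,r,th):
    ys,xs=np.mgrid[v-r:v+r+1,u-r:u+r+1]; w=np.clip(g[ys,xs]-th,0,None); return (w*xs).sum()/w.sum(),(w*ys).sum()/w.sum()
np.set_printoptions(linewidth=200)
u,v=round(230+320/8-.5),round(130+398/8-.5); print(s[v-4:v+5,u-4:u+5].round())
U,V=round(220+530/7-.5),round(170+408/7-.5); print(t[V-4:V+6,U-4:U+5].round())
E
```

```text
[[ 90.  68.  68.  67.  61.  59.  56.  55.  55.]
 [102.  70.  68.  66.  62.  59.  55.  55.  54.]
 [129.  78.  67.  68.  67.  60.  58.  56.  58.]
 [158.  95.  88. 111. 114.  85.  62.  61.  61.]
 [197. 130. 133. 174. 175. 119.  74.  65.  66.]
 [218. 169. 158. 179. 156. 104.  71.  70.  69.]
 [232. 209. 161. 134. 104.  79.  70.  68.  68.]
 [237. 222. 176. 123.  91.  73.  69.  67.  68.]
 [235. 215. 165. 130. 108.  85.  71.  69.  68.]]
[[ 46.  43.  38.  31.  15.  17.  32.  46.  44.]
 [ 42.  42.  42.  34.  14.  25.  36.  43.  44.]
 [ 42.  44.  48.  44.  62.  58.  41.  46.  42.]
 [ 42.  44.  47.  62. 131. 116.  69.  46.  44.]
 [ 44.  47.  46.  77. 171. 160.  89.  48.  46.]
 [ 56.  53.  45.  70. 153. 140.  82.  53.  46.]
 [ 70.  60.  59.  87. 110. 109.  79.  61.  67.]
 [ 91.  82.  84. 114. 126. 120.  94.  78.  86.]
 [ 90.  88.  91.  92.  85.  80.  72.  84.  89.]
 [ 90.  91.  92.  88.  81.  79.  83.  88.  92.]]
```

```bash
python3 - <<'E'
from h import *
for n,uv,mc in (("scene",(269.45,179.4),(.4997,.1111)),("top",(295.5,228.3),(.497,.1088))):
    X=onz(n,*uv,.169)[:2]; d=X-np.array(mc); a=-.182
    ex=np.array([np.cos(a),np.sin(a)]);ey=np.array([-ex[1],ex[0]])
    print(n,X,"local rel mouth",d@ex,d@ey)
# direct compare: stroke vs tool
    g=np.array([.496,.1074]); d=X-g; print("  rel grasp",d@ex,d@ey)
E
```

```text
scene [0.46354958 0.11423131] local rel mouth -0.036120106565855084 -0.0034635179962839257
  rel grasp -0.033150905536270245 0.0008450601039612427
top [0.45991081 0.11244181] local rel mouth -0.03713577073677625 -0.003131364312843562
  rel grasp -0.036405682732599816 -0.0015734902787324367
```

```bash
python3 - <<'E'
from h import *
print(delta(*tgt([.4967,.1103,.1423],1.391)))
E
```

```text
(array([0.0001, 0.05  , 0.003 ]), array([ 0.0003,  0.0016, -0.0011]))
```

Call:
{"op": "arm_command", "data": {
  "deltas": [
    {"dx": 0,"dy": 0.005,"dz": 0.003,"wx": 0,"wy": 0,"wz": -0.001},
    {"dx": 0,"dy": 0.02,"dz": 0.003,"wx": 0,"wy": 0,"wz": -0.001},
    {"dx": 0,"dy": 0.035,"dz": 0.003,"wx": 0,"wy": 0,"wz": -0.001},
    {"dx": 0,"dy": 0.047,"dz": 0.003,"wx": 0,"wy": 0,"wz": -0.001},
    {"dx": 0,"dy": 0.05,"dz": 0.003,"wx": 0,"wy": 0,"wz": -0.001}
  ]
}}

```text
clock: 11.75
tool_pos: [0.4962, 0.1111, 0.2879]
eef_rot: [0.705, -0.063, 0.062, -0.704]
contact_force: [-0.7, 0.7, -1.1]
opening: 0.161
```

Call:
{"op": "arm_command", "data": {
  "deltas": [
    {"dx": 0,"dy": 0,"dz": 0,"wx": 0,"wy": 0,"wz": 0},
    {"dx": 0,"dy": 0,"dz": 0,"wx": 0,"wy": 0,"wz": 0},
    {"dx": 0,"dy": 0,"dz": 0,"wx": 0,"wy": 0,"wz": 0},
    {"dx": 0,"dy": 0,"dz": 0,"wx": 0,"wy": 0,"wz": 0},
    {"dx": 0,"dy": 0,"dz": 0,"wx": 0,"wy": 0,"wz": 0}
  ]
}}

```text
clock: 12.25
tool_pos: [0.4967, 0.1111, 0.2896]
eef_rot: [-0.704, 0.062, -0.063, 0.704]
contact_force: [0.6, -0.6, -1.6]
opening: 0.156
```

```bash
python3 - <<'E'
from h import *
st()
im=r.snapshot("scene"); cv2.imwrite("pics/sc5.png",im[:,:,::-1]);crop(im,245,160,60,55,12,"pics/s_l5.png")
im=r.snapshot("top"); cv2.imwrite("pics/tp5.png",im[:,:,::-1]);crop(im,265,200,60,60,10,"pics/t_l5.png")
st()
print(delta(*tgt([.4967,.1103,.1423],1.391)))
E
```

```text
t 12.25 tcp [0.4967 0.1111 0.2896] grasp [0.4967 0.1111 0.1426] jaw 1.3933 y [ 6.e-04  2.e-04 -1.e+00] F [ 0.6 -0.6 -1.6] Mo [ 0.    0.06 -0.02] op 0.156 q [-0.18  0.73 -0.21  2.01  0.34  0.43  0.74]
t 12.35 tcp [0.4966 0.111  0.2895] grasp [0.4966 0.111  0.1425] jaw 1.3933 y [ 3.e-04  1.e-04 -1.e+00] F [-0.3  0.6 -0.4] Mo [ 0.   -0.03 -0.04] op 0.157 q [-0.18  0.73 -0.21  2.01  0.34  0.43  0.74]
(array([ 0.0002,  0.0002, -0.0007]), array([-0.0002,  0.0029,  0.0004]))
```

View pics/s_l5.png

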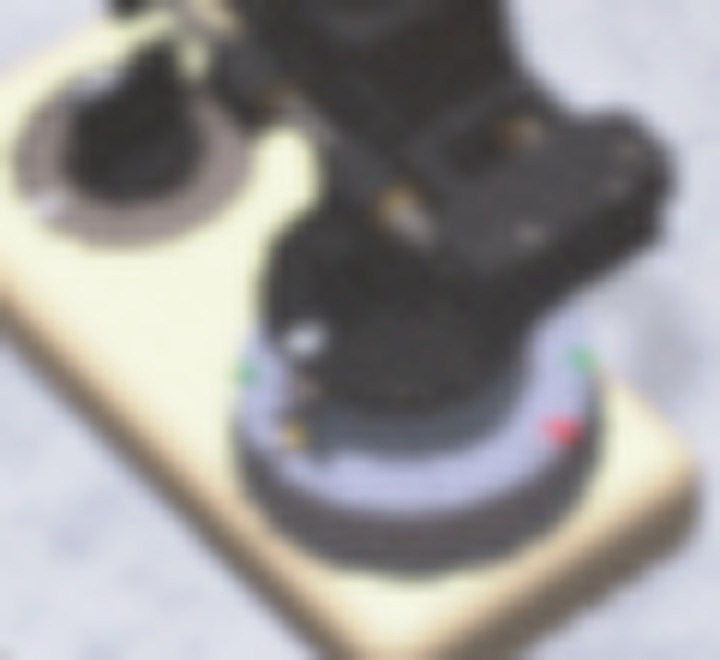

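View pics/t_l5.png

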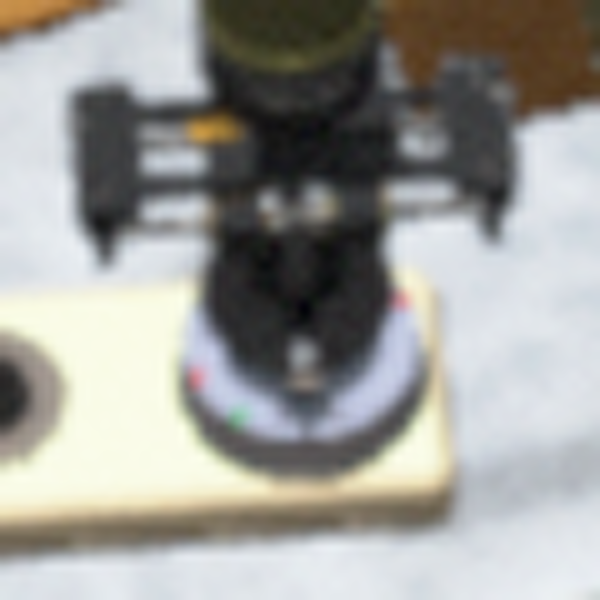

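Call:
{"op": "arm_command", "data": {
  "deltas": [
    {"dx": 0,"dy": 0.004,"dz": -0.0005,"wx": 0,"wy": 0,"wz": 0},
    {"dx": 0,"dy": 0.008,"dz": -0.0005,"wx": 0,"wy": 0,"wz": 0},
    {"dx": 0,"dy": 0.012,"dz": -0.0005,"wx": 0,"wy": 0,"wz": 0},
    {"dx": 0,"dy": 0.015,"dz": -0.0005,"wx": 0,"wy": 0,"wz": 0},
    {"dx": 0,"dy": 0.018,"dz": -0.0005,"wx": 0,"wy": 0,"wz": 0}
  ]
}}

```text
clock: 12.85
tool_pos: [0.4964, 0.1106, 0.2708]
eef_rot: [0.704, -0.063, 0.063, -0.704]
contact_force: [-0.5, -0.6, -1.3]
opening: 0.155
```

```bash
python3 - <<'E'
from h import *
st()
E
```

```text
t 12.85 tcp [0.4964 0.1106 0.2708] grasp [0.4964 0.1105 0.1238] jaw 1.3934 y [-4.e-04 -1.e-04 -1.e+00] F [-0.5 -0.6 -1.3] Mo [ 0.06 -0.   -0.02] op 0.155 q [-0.19  0.76 -0.19  2.03  0.35  0.38  0.73]
```

Call:
{"op": "arm_command", "data": {
  "deltas": [
    {"dx": 0,"dy": 0.003,"dz": 0,"wx": 0,"wy": 0,"wz": 0},
    {"dx": 0,"dy": 0.006,"dz": 0,"wx": 0,"wy": 0,"wz": 0},
    {"dx": 0,"dy": 0.009,"dz": 0,"wx": 0,"wy": 0,"wz": 0},
    {"dx": 0,"dy": 0.012,"dz": 0,"wx": 0,"wy": 0,"wz": 0},
    {"dx": 0,"dy": 0.014,"dz": 0,"wx": 0,"wy": 0,"wz": 0}
  ]
}}

```text
clock: 13.35
tool_pos: [0.4965, 0.1106, 0.257]
eef_rot: [0.704, -0.063, 0.063, -0.704]
contact_force: [0.0, 0.8, -0.9]
opening: 0.161
```

```bash
python3 - <<'E'
from h import *
st()
E
```

```text
t 13.35 tcp [0.4965 0.1106 0.257 ] grasp [0.4964 0.1106 0.11  ] jaw 1.3934 y [-2.e-04 -1.e-04 -1.e+00] F [ 0.   0.8 -0.9] Mo [ 0.04  0.02 -0.06] op 0.161 q [-0.2   0.79 -0.17  2.03  0.36  0.35  0.72]
```

Call:
{"op": "arm_command", "data": {
  "deltas": [
    {"dx": 0,"dy": 0.001,"dz": 0,"wx": 0,"wy": 0,"wz": 0},
    {"dx": 0,"dy": 0.0015,"dz": 0,"wx": 0,"wy": 0,"wz": 0},
    {"dx": 0,"dy": 0.002,"dz": 0,"wx": 0,"wy": 0,"wz": 0},
    {"dx": 0,"dy": 0.0025,"dz": 0,"wx": 0,"wy": 0,"wz": 0},
    {"dx": 0,"dy": 0.0025,"dz": 0,"wx": 0,"wy": 0,"wz": 0}
  ]
}}

```text
clock: 13.85
tool_pos: [0.4965, 0.1105, 0.2553]
eef_rot: [-0.704, 0.063, -0.063, 0.704]
contact_force: [-1.8, -0.4, 4.0]
opening: 0.156
```

```bash
python3 - <<'E'
from h import *
st()
im=r.snapshot("scene"); crop(im,245,160,60,55,12,"pics/s_l6.png")
E
```

```text
t 13.85 tcp [0.4965 0.1105 0.2553] grasp [0.4965 0.1105 0.1083] jaw 1.3933 y [ 4.e-04 -0.e+00 -1.e+00] F [-1.8 -0.4  4. ] Mo [ 0.    0.28 -0.02] op 0.156 q [-0.21  0.79 -0.17  2.03  0.37  0.35  0.72]
```

View pics/s_l6.png

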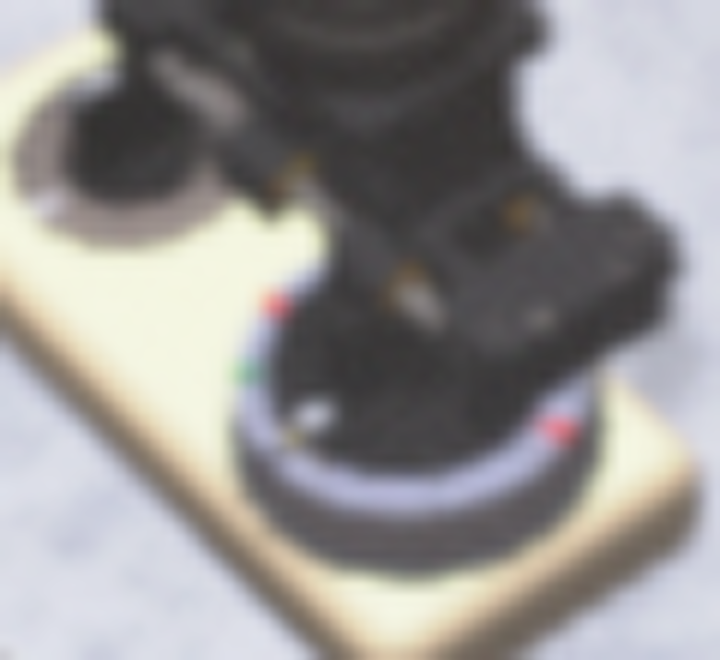

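Call:
{"op": "arm_command", "data": {
  "deltas": [
    {"dx": 0,"dy": 0,"dz": 0,"wx": 0,"wy": 0.08,"wz": 0},
    {"dx": 0,"dy": 0,"dz": 0,"wx": 0,"wy": 0.16,"wz": 0},
    {"dx": 0,"dy": 0,"dz": 0,"wx": 0,"wy": 0.24,"wz": 0},
    {"dx": 0,"dy": 0,"dz": 0,"wx": 0,"wy": 0.32,"wz": 0},
    {"dx": 0,"dy": 0,"dz": 0,"wx": 0,"wy": 0.4,"wz": 0}
  ]
}}

```text
clock: 14.4
tool_pos: [0.4965, 0.1103, 0.2553]
eef_rot: [0.686, -0.173, 0.173, -0.686]
contact_force: [-1.4, -1.5, 5.7]
opening: 0.154
```

```bash
python3 - <<'E'
from h import *
st()
print(delta(*tgt([.4965,.1105,.1083],.72)))
E
```

```text
t 14.4 tcp [0.4965 0.1103 0.2553] grasp [0.4965 0.1103 0.1083] jaw 1.0774 y [ 4.e-04 -5.e-04 -1.e+00] F [-1.4 -1.5  5.7] Mo [-0.14  0.24  0.23] op 0.154 q [-0.25  0.79 -0.1   2.04  0.23  0.33  0.54]
(array([-0.    , -0.    ,  0.0002]), array([2.000e-04, 4.551e-01, 7.000e-04]))
```

Call:
{"op": "arm_command", "data": {
  "deltas": [
    {"dx": 0,"dy": 0,"dz": 0,"wx": 0,"wy": 0.09,"wz": 0},
    {"dx": 0,"dy": 0,"dz": 0,"wx": 0,"wy": 0.18,"wz": 0},
    {"dx": 0,"dy": 0,"dz": 0,"wx": 0,"wy": 0.27,"wz": 0},
    {"dx": 0,"dy": 0,"dz": 0,"wx": 0,"wy": 0.36,"wz": 0},
    {"dx": 0,"dy": 0,"dz": 0,"wx": 0,"wy": 0.43,"wz": 0}
  ]
}}

```text
clock: 14.9
tool_pos: [0.4966, 0.1106, 0.2553]
eef_rot: [-0.647, 0.285, -0.286, 0.647]
contact_force: [-0.8, -0.3, 6.6]
opening: 0.154
```

Call:
{"op": "arm_command", "data": {
  "deltas": [
    {"dx": 0,"dy": 0,"dz": 0,"wx": 0,"wy": 0,"wz": 0},
    {"dx": 0,"dy": 0,"dz": 0,"wx": 0,"wy": 0,"wz": 0},
    {"dx": 0,"dy": 0,"dz": 0,"wx": 0,"wy": 0,"wz": 0},
    {"dx": 0,"dy": 0,"dz": 0,"wx": 0,"wy": 0,"wz": 0},
    {"dx": 0,"dy": 0,"dz": 0,"wx": 0,"wy": 0,"wz": 0}
  ]
}}

```text
clock: 15.4
tool_pos: [0.4966, 0.1106, 0.2552]
eef_rot: [-0.647, 0.284, -0.285, 0.647]
contact_force: [-0.4, 0.1, 6.0]
opening: 0.154
```

```bash
python3 - <<'E'
from h import *
st()
im=r.snapshot("scene"); cv2.imwrite("pics/sc7.png",im[:,:,::-1]);crop(im,235,150,80,70,9,"pics/s_l7.png")
im=r.snapshot("top"); cv2.imwrite("pics/tp7.png",im[:,:,::-1]);crop(im,235,190,90,80,8,"pics/t_l7.png")
st()
E
```

```text
t 15.4 tcp [0.4966 0.1106 0.2552] grasp [0.4967 0.1106 0.1082] jaw 0.7421 y [ 8.e-04  2.e-04 -1.e+00] F [-0.4  0.1  6. ] Mo [-0.06  0.15  0.05] op 0.154 q [-0.29  0.79 -0.04  2.04  0.09  0.32  0.35]
t 15.5 tcp [0.4966 0.1106 0.2553] grasp [0.4968 0.1106 0.1083] jaw 0.7421 y [ 8.e-04  2.e-04 -1.e+00] F [-0.7 -0.2  5.5] Mo [-0.13  0.18  0.1 ] op 0.155 q [-0.29  0.79 -0.04  2.04  0.09  0.32  0.35]
```

View pics/s_l7.png

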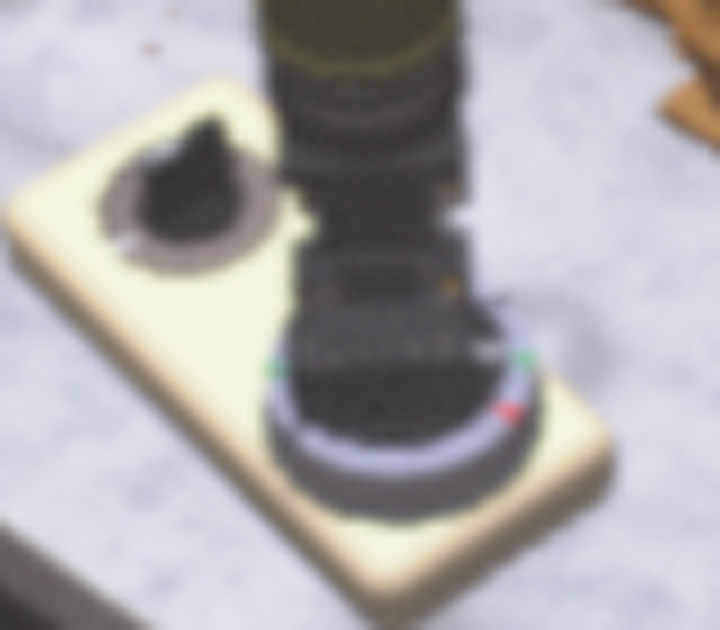

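View pics/t_l7.png

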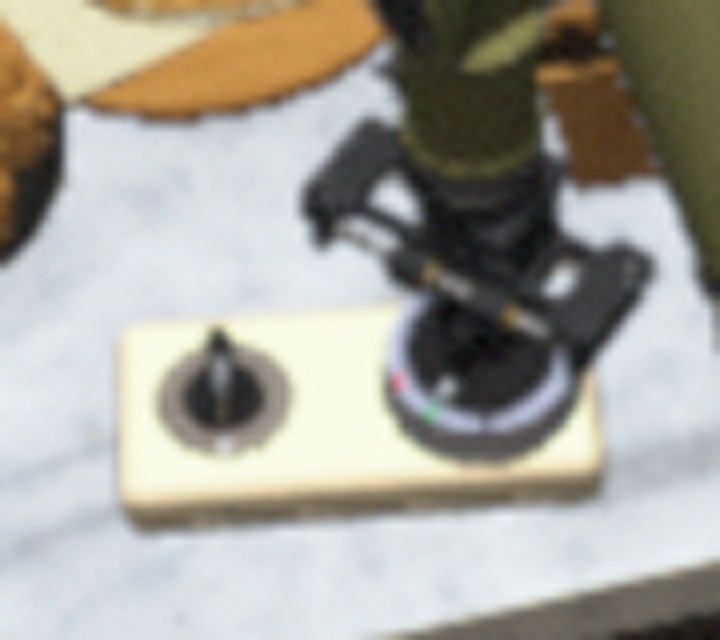

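```bash
python3 - <<'E'
from h import *
def ang(n,c,u,v,z): d=onz(n,u,v,z)[:2]-np.array(c); return np.hypot(*d).round(4),np.arctan2(*d[::-1]).round(3)
S=lambda x,y:(235+x/9-.5,150+y/9-.5); T=lambda x,y:(235+x/8-.5,190+y/8-.5)
cs=(.4997,.1111); ct=(.497,.1088)
print("scene stroke",ang("scene",cs,*S(488,347),.085),"green",ang("scene",cs,*S(525,356),.08),"g2",ang("scene",cs,*S(277,369),.08),"red",ang("scene",cs,*S(510,411),.08))
print("top stroke",ang("top",ct,*T(447,387),.085),"green",ang("top",ct,*T(432,411),.08),"red",ang("top",ct,*T(398,382),.08))
E
```

```text
scene stroke (np.float64(0.0352), np.float64(-0.764)) green (np.float64(0.0496), np.float64(-0.812)) g2 (np.float64(0.0486), np.float64(2.302)) red (np.float64(0.0504), np.float64(-1.386))
top stroke (np.float64(0.0332), np.float64(2.309)) green (np.float64(0.0482), np.float64(2.307)) red (np.float64(0.05), np.float64(1.744))
```

Call:
{"op": "arm_command", "data": {
  "deltas": [
    {"dx": 0,"dy": 0,"dz": 0,"wx": 0,"wy": 0.02,"wz": 0},
    {"dx": 0,"dy": 0,"dz": 0,"wx": 0,"wy": 0.035,"wz": 0},
    {"dx": 0,"dy": 0,"dz": 0,"wx": 0,"wy": 0.035,"wz": 0},
    {"dx": 0,"dy": 0,"dz": 0,"wx": 0,"wy": 0.035,"wz": 0},
    {"dx": 0,"dy": 0,"dz": 0,"wx": 0,"wy": 0.035,"wz": 0}
  ]
}}

```text
clock: 16.0
tool_pos: [0.4967, 0.1106, 0.2553]
eef_rot: [-0.643, 0.293, -0.294, 0.644]
contact_force: [-1.4, -0.7, 5.8]
opening: 0.158
```

```bash
python3 - <<'E'
from h import *
st()
im=r.snapshot("top"); crop(im,225,180,100,90,8,"pics/t_l8.png")
im=r.snapshot("scene"); cv2.imwrite("pics/sc8.png",im[:,:,::-1])
st()
E
```

```text
t 16.0 tcp [0.4967 0.1106 0.2553] grasp [0.4968 0.1106 0.1083] jaw 0.7154 y [ 9.e-04  1.e-04 -1.e+00] F [-1.4 -0.7  5.8] Mo [-0.15  0.18  0.23] op 0.158 q [-0.29  0.79 -0.03  2.04  0.07  0.32  0.33]
t 16.1 tcp [0.4967 0.1106 0.2553] grasp [0.4968 0.1106 0.1083] jaw 0.7153 y [ 9.e-04  1.e-04 -1.e+00] F [ 0.2 -0.5  5.5] Mo [-0.15  0.15  0.24] op 0.154 q [-0.29  0.79 -0.03  2.04  0.07  0.32  0.33]
```

View pics/t_l8.png

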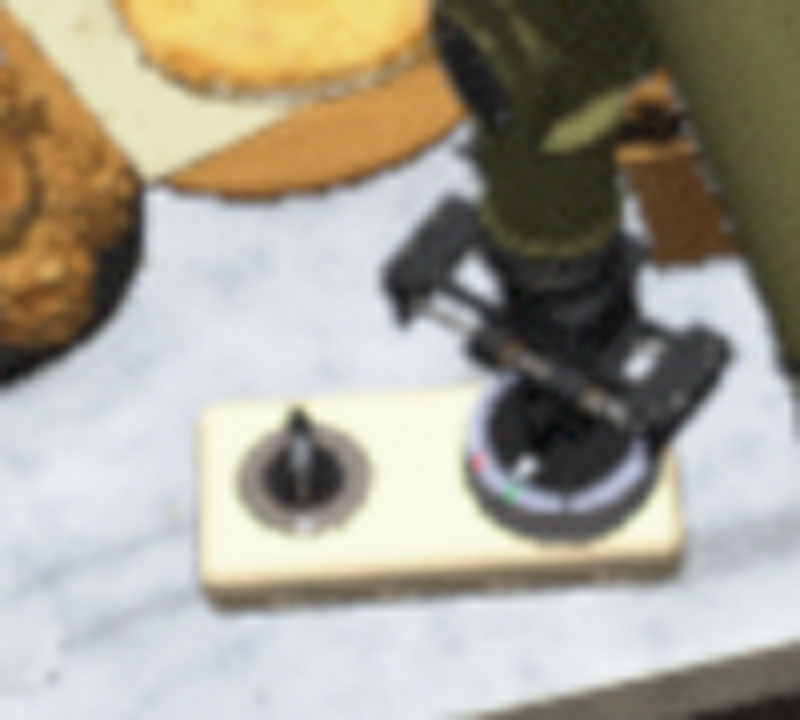

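View pics/sc8.png

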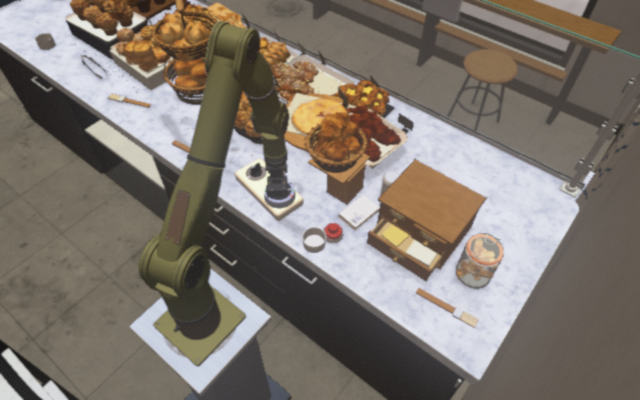

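```bash
python3 -c "
from plant import r
print(r.finish_job())"
```

```text
the job is handed in; nothing more can be done
None
```

The grinder is set for a pulse and the job is handed in, at about 16 s on the clock (limit 69 s). The arm is still holding the lid at the green mark.

- **Knob:** I turned it back to the white zero mark and let go. In both views after release the pointer lined up with the mark, to within a few hundredths of a radian.
- **Lid seating:** Both lugs went through the gaps without contact, and the lid stopped at the expected depth with about 5 N of push.
- **Lid twist:** By the tool angle, the lid is turned clockwise about 0.67 rad from the gaps, so the ring is near 0.6. That is well short of the red mark. The top view shows the lid's stroke in line with the green mark.
- **Grip:** The bar is still held at 13.6 mm opening with a 30 N grip setting.
- **Other things:** The bystanders I could see in the last picture look unmoved. I checked this by eye, not by measuring.

**Where checks disagreed:**
- The two cameras put the mouth 2–3 mm apart, so I placed it using the height and force readings as well.
- Just before the last small twist, the scene view read the lid's stroke about 0.05 rad short of green. The stroke was partly hidden by the gripper, so I went by the top view and the tool angle.

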